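# Find the heavy side of a tube rotator wheel and hold it down

### The arm

A 6-joint arm with a two-finger parallel gripper is mounted at the origin on the work surface. World frame = base frame: x ahead of the robot, y to its left, z up, the work surface at z = 0. Lengths are in m, angles in degrees, forces in N, time in s.
With the tool pointing down it reaches from about 0.35 to 0.875 m from the base axis. Payload 4.2 kg.
Tool frame: the origin (TCP) lies midway between the tips of the shut fingers; the grasp point (between the pads) lies r.pinch_z behind it (r.pinch_z is the distance from the TCP to the grasp point, in m); z points along the fingers, y is the direction in which the jaws open and shut (so a half turn about z gives the same grasp; the last joint's range is limited). The gripper opens to 87 mm and grips with 3 to 60 N. Pads are 19 mm wide; open, the fingers measure 117 mm over their backs; the gripper's body (75 mm by 190 mm) begins 51 mm behind the grasp point.
Start: joints at [90.447, 22.042, 0.453, 0, -68.411, -14.817], TCP at [0.155, 0.605, 0.2] pointing down, gripper open.
Joint ranges: [-179.83, 179.83], [-69.29, 118.12], [-61.27, 80.66], [-181.25, 117.63], [-171.15, -9.14], [-177.46, 177.46]. Speed limits (degrees/s): [159.86, 159.86, 180, 180, 180, 180].

### API

Orientations are given as a 3x3 rotation matrix whose columns are the frame's x, y, z axes.
In Python, from station import r gives the robot as it stands. The module is installed in compiled form; this text tells all that it offers.
- The arm moves only by the tool play_rows, never from a script. Its argument "deltas" is a list of rows, each a list of 7 numbers: the shift along the tool's x, y, z in units of 25 mm (1.0 is 25 mm), then the turn, a rotation vector about the tool's x, y, z in units of 5 degrees (1.0 is 5 degrees), then the finger opening in mm, from 0 to 87. In form: [[tx, ty, tz, wx, wy, wz, fingers], ...]. A call has 1 to 12 rows; each row is the pose to reach, as a shift and turn from the pose commanded when the call began, along the tool's axes at that moment; what a row does not reach only later rows make up. A row lasts 1/10 s, in which the tool goes at most 50 mm and 8.59 degrees, less where a joint would pass 70% of its speed; a pose out of reach is approached as far as the arm can. A call with a gripper value outside its range is refused whole. The fingers move at their own pace and stop on an object; the grip force is fixed at half the most. Time passes only in rows, so rows that repeat a pose let the fingers close. It gives the time, the measured TCP pose, the force and the opening at its end, in the units of the state.
- r.sense(): the state, without advancing time (a new reading comes with each control period).
- r.capture(name): name is "scene" or "top" or "wrist"; returns a dict with "pixels" (384x512x3 uint8, red, green, blue), "camera_matrix" (3x3 intrinsics, pixels), "R" (3x3) and "t" (3): a world point X has camera coordinates R X + t; the wrist camera has in their place "T_tool_cam" (4x4, takes a point from camera to tool coordinates, whose origin is the TCP and whose axes are the flange's). Camera axes: x right, y down, z forward; pixel columns grow to the right and rows downward; lengths in m; the calibration is good to about 2 mm. A picture is of the moment at which its call begins: read the wrist's pose just before it. There is no depth.
- r.finish_job(): hands the job in, once; it reports no verdict.
Trained networks look in the newest picture that a camera, given by its name, has taken for a name from the list of things; names that differ only in an ending like _2 or _b are one class to them, and where a whole thing is asked for, a point or a joint stands for the part that bears it (a point fixed in the world has none). Each returns a list of dicts, best first, with "score" (0 to 1); they miss things now and then, are a little off and sometimes report something else, mostly with a low value. They report only what shows in the picture. A call takes as long as a camera call.
- r.spot_in(camera, target): "centre" ([x, y, z] in m, in world coordinates, good to about 4 mm: the middle of the surface that is visible of it).
- r.cut_out(camera, target): "region" (384x512 bool, what is visible of it).
The state is a dict: "time_s": time; "joints": joint angles; "joint_velocities": joint speeds; "effort": joint torques, N m; "tcp_pos": TCP position; "ee_rot": TCP orientation; "wrist_force": force on the tool from outside, world axes, zero at the start; "moment": the same for the moment, N m; "gripper_width": opening from 0.0 (shut) to 1.0 (fully open).
Only numpy, scipy, OpenCV 4.12 (cv2) and the standard library are available. Lean on these libraries where they do the work, as an engineer would, in place of code of your own. Each camera call takes 0.05 s, during which the arm holds its last target.

### The job

The wheel of the tube rotator is out of balance, but nothing shows where: grip its crank handle, turn the wheel by hand through at least one full turn in one direction and feel for the heavy side. Then bring the heavy side straight down and keep hold of the handle there, at rest, so that a colleague can clip a counterweight on at the top; the program finishes while still holding the handle. Leave the jar, the tube rack and the beaker where they stand.

Things in the scene. Friction and masses are not known exactly. Their poses are not given: they have to be found in the camera images.
- rotator: the tube rotator, fixed to the bench: a white upright drive housing 130 x 150 mm and 240 mm high on a grey foot 140 x 170 mm, with a white wheel on its front. Origin at the centre of the underside. x points from the wheel side towards the back (the wheel and its handle stick out to -x), z up, y completes a right-handed frame
- wheel_centre (a point): point on the wheel's level axle (along x), in the plane of the wheel's front face, 170 mm above the bench; it does not turn; axes as those of rotator. The wheel is a closed white drum of radius 80 mm, 35 mm thick, with eight equal capped tubes clipped radially on its front face (reaching 16 mm out of the face and to radius 94 mm)
- drum_middle (a point): centre of the drum, on the axle 17 mm behind its front face; does not turn; axes as rotator. Unseen in the drum a weight of 0.2 to 0.3 kg is fixed 42 mm off the axle, at an angle that differs every time, making up to 0.09 to 0.13 N m; all else on the wheel, handle too, is balanced. The axle's even friction, 0.15 N m, is more: the wheel stays where it is left and never swings down by itself
- wheel (a joint): turn of the wheel in rad, no end stops, counting on past a full turn. At 0 the handle is straight above the axle; positive turns it from the top towards +y of wheel_centre, so the handle is at 50 mm x (y: sin, z: cos) from the axle. Starts between -1.2 and 1.2. It tells where the handle is, not the heavy side
- grip (a point): where to hold the black crank handle: on its centreline, 65 mm out (-x) of the wheel's front face, 50 mm from the axle; goes round with the wheel. The handle is a round bar 16 mm thick, parallel to the axle, reaching 8 to 93 mm out of the face; it spins freely on its pin, so a gripper pointing down can carry it round the whole circle without turning. No other part is further than 16 mm out of the face
- handle: the free-spinning sleeve of that handle (16 mm diameter, 85 mm long, 40 g); origin on its centreline in the plane of the face; x points into the wheel, y and z spin with it. Turning slowly, it takes a push along the circle of about 3 N, plus up to 2.6 N while the heavy side is being raised, minus as much while it sinks. When stopped, the friction part may press either way
- jar: brown screw-top jar with a blue cap, 56 mm across and 75 mm high, standing on the bench; origin at the centre of its underside. To be left alone
- rack: dark wooden tube rack with six blue-capped tubes, 90 x 160 mm, 106 mm high; origin at the centre of its underside. To be left alone
- beaker: white cup-shaped beaker, 68 mm across, 85 mm high; origin at the centre of its underside. To be left alone

How it is judged:
By the outcome, as a careful person would: the job done as asked, in the order asked, and still so for the second after the job is handed in, while the arm keeps its last pose, push and grip.
It also fails if it takes over 67 s, if anything falls off the work surface, if the arm or the gripper's body presses on something with over 40 N, if the wrist force passes 120 N, or if a joint passes its speed limit or range.

## Working session

There is one attempt and no reset: what is moved stays moved. The work goes in short steps, Python scripts to look and compute and a tool call to move; the robot and the scene stay as the last step left them, time stands still between calls to the robot, and variables do not carry over. Pictures are saved under pics/ and viewed, and the job is handed in when it is done.

Besides the shell and the picture viewer there is one more tool, called after "Emit:" as a command line: name --pt "numbers of a row" for each row, then --argument value for the rest. play_rows: Moves the arm, as the interface text tells. Its arguments: {"type":"object","properties":{"deltas":{"type":"array","items":{"type":"array","items":{"type":"number"}}}},"required":["deltas"]}

```bash
mkdir -p pics; python3 - <<'E'
from station import r
import cv2,numpy as np
s=r.sense()
for k,v in s.items(): print(k,np.round(v,4).tolist())
print(r.pinch_z)
for n in("scene","top"):
    c=r.capture(n); cv2.imwrite(f"pics/{n}0.png",c["pixels"][:,:,::-1])
    print(n,c["camera_matrix"].round(1).tolist(),c["R"].round(4).tolist(),np.round(c["t"],4).tolist())
    for t in("rotator","wheel","handle","grip","jar","rack","beaker"):
        print(t,[(np.round(d["centre"],4).tolist(),round(d["score"],2)) for d in r.spot_in(n,t)][:3])
E
```

```text
time_s 0.0
joints [90.4481, 22.0892, 0.3784, -0.0298, -68.4101, -14.8176]
joint_velocities [-0.0005, -0.0166, 0.0239, -0.0631, -0.0846, 0.0171]
effort [0.0001, -39.0671, 18.7413, 4.22, 0.0111, -0.0002]
tcp_pos [0.1549, 0.6048, 0.1989]
ee_rot [[0.9687, -0.2484, -0.0005], [-0.2484, -0.9687, -0.0021], [0.0001, 0.0022, -1.0]]
wrist_force [0.8405, 0.0549, -0.0934]
moment [0.0314, -0.0083, 0.009]
gripper_width 1.0012
0.0187
scene [[388.3, 0.0, 254.6], [0.0, 388.3, 182.2], [0.0, 0.0, 1.0]] [[0.758, 0.6522, -0.0095], [0.5218, -0.615, -0.5911], [-0.3914, 0.4431, -0.8065]] [-0.4112, -0.2052, 1.5728]
rotator [([0.5377, 0.1225, 0.2213], 0.92)]
wheel [([0.5989, 0.1024, 0.2032], 0.76)]
handle [([0.636, 0.0731, 0.2183], 0.53)]
grip [([0.5974, 0.1055, 0.2076], 0.97)]
jar [([0.6, -0.2409, 0.0717], 0.62)]
rack [([0.5498, -0.4198, 0.0605], 0.89)]
beaker [([0.4875, 0.3914, 0.0617], 0.59)]
top [[425.9, 0.0, 257.2], [0.0, 425.9, 188.2], [0.0, 0.0, 1.0]] [[0.0135, -0.9998, -0.0121], [-0.9925, -0.0119, -0.1217], [0.1216, 0.0136, -0.9925]] [0.0067, 0.5762, 1.4334]
rotator [([0.5146, 0.1453, 0.2428], 0.7)]
wheel [([0.5803, 0.1055, 0.2275], 0.81)]
handle [([0.5855, -0.2278, 0.0747], 0.57), ([0.6302, 0.0774, 0.2167], 0.51)]
grip [([0.5848, 0.1036, 0.2246], 0.93)]
jar [([0.5863, -0.2308, 0.0762], 0.8)]
rack [([0.5367, -0.4114, 0.0601], 0.85)]
beaker [([0.4839, 0.4107, 0.0413], 0.69)]
```

View pics/scene0.png

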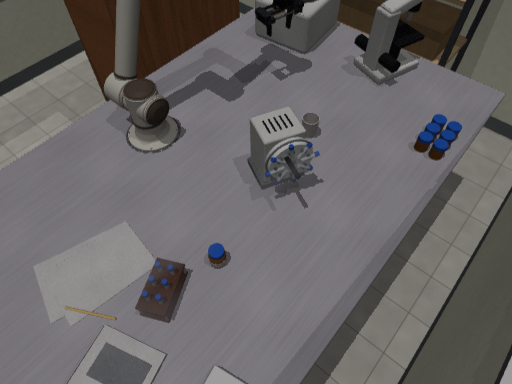

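View pics/top0.png

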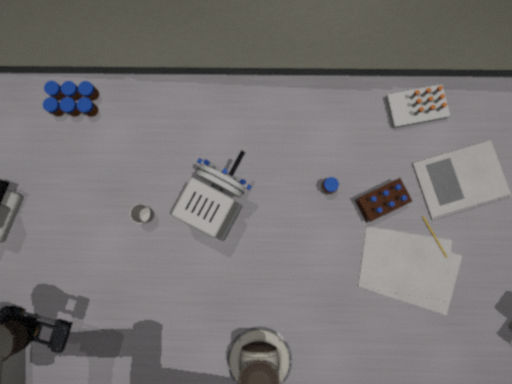

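```bash
python3 - <<'E'
import cv2
a=cv2.imread("pics/top0.png")[140:250,160:270]; cv2.imwrite("pics/t1.png",cv2.resize(a,(594,594),interpolation=cv2.INTER_CUBIC)) if 0 else cv2.imwrite("pics/t1.png",cv2.resize(a,(550,550),interpolation=cv2.INTER_CUBIC))
a=cv2.imread("pics/scene0.png")[100:200,235:335]; cv2.imwrite("pics/s1.png",cv2.resize(a,(600,600),interpolation=cv2.INTER_CUBIC))
E
```

```text
(no output)
```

View pics/t1.png

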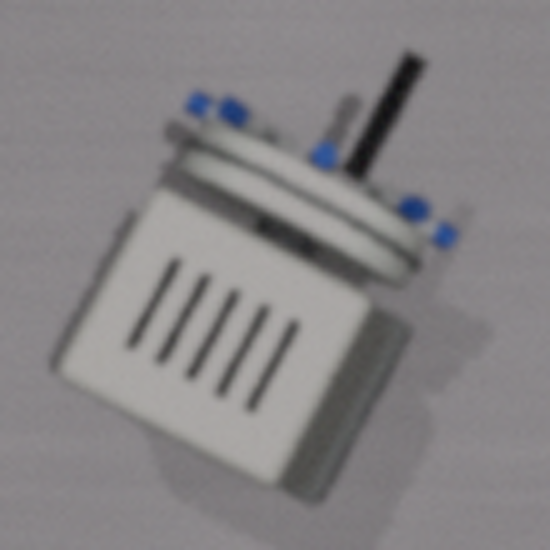

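View pics/s1.png

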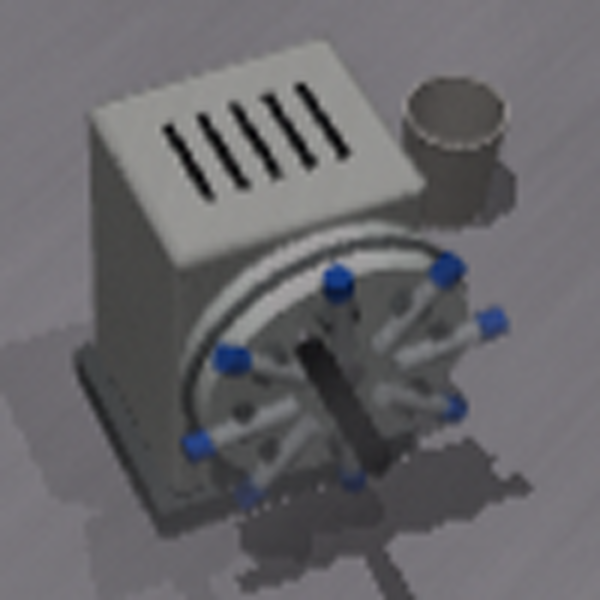

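```bash
cat > fit.py <<'E'
from station import r
import numpy as np
from scipy.optimize import least_squares
C={n:r.capture(n) for n in("top","scene")}
def proj(n,P):
    c=C[n]; q=(np.array(P)@np.array(c["R"]).T+c["t"])@np.array(c["camera_matrix"]).T
    return q[:,:2]/q[:,2:]
T=np.array([(148,188),(372,298),(278,485),(58,370),(413,58),(358,172)])/5+(160,140)
S=np.array([(175,265),(425,190),(325,40),(90,112),(378,462),(312,350)])/6+(235,100)
# order: front -y, front +y, back +y, back -y
def pts(p):
    X,Y,yaw,f,th=p
    h=[(-.065,-.075,.24),(-.065,.075,.24),(.065,.075,.24),(.065,-.075,.24)]
    y,z=.05*np.sin(th),.17+.05*np.cos(th)
    h+=[(-f-.093,y,z),(-f-.008,y,z)]
    h=np.array(h); c,s=np.cos(yaw),np.sin(yaw)
    return h@np.array([[c,s,0],[-s,c,0],[0,0,1]])+[X,Y,0]
def res(p):
    W=pts(p); w=np.array([1,1,1,1,1,.5])[:,None]
    return np.r_[((proj("top",W)-T)*w).ravel(),((proj("scene",W)-S)*w).ravel()]
o=least_squares(res,[.52,.13,np.radians(150),.11,0],loss="soft_l1")
X,Y,yaw,f,th=o.x
print(o.x.round(4),np.degrees(yaw),np.degrees(th)); print(res(o.x).reshape(2,6,2).round(1).tolist())
W=pts(o.x);print(W.round(4).tolist())
ax=np.array([np.cos(yaw),np.sin(yaw)])
print("face centre",np.array([X,Y])-f*ax,"grip plane centre",np.array([X,Y])-(f+.065)*ax)
E
python3 fit.py
```

```text
[0.4936 0.1721 2.6938 0.115  0.6015] 154.34434579615814 34.46289188873976
[[[0.6, -1.4], [0.7, -1.1], [-0.5, 1.1], [-1.8, 1.3], [0.5, -0.6], [-0.5, 0.6]], [[42.7, -15.7], [-41.5, 11.1], [-41.2, 9.3], [38.7, -15.5], [0.1, -0.0], [-0.7, -0.6]]]
[[0.5847, 0.2116, 0.24], [0.5198, 0.0764, 0.24], [0.4026, 0.1326, 0.24], [0.4675, 0.2678, 0.24], [0.6689, 0.0565, 0.2112], [0.5923, 0.0933, 0.2112]]
face centre [0.59730016 0.12230892] grip plane centre [0.65589196 0.09416642]
```

```bash
sed -i 's/S=np.array(\[(175,265),(425,190),(325,40),(90,112)/S=np.array([(425,190),(175,265),(90,112),(325,40)/' fit.py; python3 fit.py
```

```text
[0.4965 0.1694 2.6878 0.1117 0.554 ] 154.00186678655479 31.743701801220478
[[[1.7, -2.4], [1.7, -1.9], [0.2, 0.2], [-0.9, 0.1], [0.7, -0.7], [-0.5, 0.5]], [[1.2, -2.1], [0.1, -0.5], [-1.9, -2.0], [-0.1, -2.7], [0.0, -0.2], [-0.7, -0.7]]]
[[0.5878, 0.2083, 0.24], [0.522, 0.0735, 0.24], [0.4052, 0.1304, 0.24], [0.4709, 0.2653, 0.24], [0.669, 0.056, 0.2125], [0.5926, 0.0932, 0.2125]]
face centre [0.59690838 0.12037787] grip plane centre [0.65533092 0.09188565]
```

```bash
cat >> fit.py <<'E'
print("--- with caps")
K=np.array([(338,283),(447,270),(492,322),(455,405),(352,478),(250,492),(200,443),(233,358)])/6+(235,100)
KT=np.array([(199,104),(234,111),(324,155),(415,208),(445,235)])/5+(160,140)
def P2(p):
    X,Y,yaw,f,th,ph,rc,d,a,b,hc=p
    h=[(hc-a,-b,.24),(hc-a,b,.24),(hc+a,b,.24),(hc+a,-b,.24)]
    y,z=.05*np.sin(th),.17+.05*np.cos(th)
    h+=[(-f-.093,y,z),(-f-.008,y,z)]
    h+=[(-f-d,rc*np.sin(ph-k*np.pi/4),.17+rc*np.cos(ph-k*np.pi/4)) for k in range(8)]
    h=np.array(h); c,s=np.cos(yaw),np.sin(yaw)
    return h@np.array([[c,s,0],[-s,c,0],[0,0,1]])+[X,Y,0]
def res2(p):
    W=P2(p)
    a=proj("top",W); b=proj("scene",W)
    w=np.array([1]*5+[.5])[:,None]
    # reg
    g=np.r_[(p[8]-.065)/.003,(p[9]-.075)/.003,p[10]/.005,(p[6]-.088)/.003,(p[7]-.008)/.002]
    return np.r_[((a[:6]-T)*w).ravel(),((b[:6]-S)*w).ravel(),(b[6:]-K).ravel(),g,(a[[13,6,7]]-KT[[4,2,0]][[0,1,2]]).ravel()*0]
o=least_squares(res2,list(o.x)+[0,.088,.008,.065,.075,0],loss="soft_l1")
X,Y,yaw,f,th=o.x[:5]
print(o.x.round(4),np.degrees(yaw),np.degrees(th),np.degrees(o.x[5])); R=res2(o.x);print(R[:24].reshape(2,6,2).round(1).tolist(),R[24:40].reshape(8,2).round(1).tolist())
W=P2(o.x);print(W[4:6].round(4).tolist()); print("caps top pred",((proj("top",W[6:])-(160,140))*5).round().tolist())
ax=np.array([np.cos(yaw),np.sin(yaw)])
print("face centre",np.array([X,Y])-f*ax,"grip plane centre",np.array([X,Y])-(f+.065)*ax)
E
python3 fit.py
```

```text
[0.4965 0.1694 2.6878 0.1117 0.554 ] 154.00186678655479 31.743701801220478
[[[1.7, -2.4], [1.7, -1.9], [0.2, 0.2], [-0.9, 0.1], [0.7, -0.7], [-0.5, 0.5]], [[1.2, -2.1], [0.1, -0.5], [-1.9, -2.0], [-0.1, -2.7], [0.0, -0.2], [-0.7, -0.7]]]
[[0.5878, 0.2083, 0.24], [0.522, 0.0735, 0.24], [0.4052, 0.1304, 0.24], [0.4709, 0.2653, 0.24], [0.669, 0.056, 0.2125], [0.5926, 0.0932, 0.2125]]
face centre [0.59690838 0.12037787] grip plane centre [0.65533092 0.09188565]
--- with caps
[ 0.4954  0.17    2.6839  0.1153  0.54    0.1223  0.0873  0.0097  0.0613
  0.0735 -0.    ] 153.77892896354328 30.937628769757264 7.006835121309871
[[[1.5, -0.8], [0.4, -0.6], [-0.0, -0.8], [-0.1, -0.5], [1.0, -1.3], [-0.4, 0.2]], [[0.1, -2.9], [-0.2, -1.8], [-1.1, -1.7], [-0.1, -2.1], [0.4, 0.3], [-0.5, -0.5]]] [[0.2, -0.3], [0.3, -0.5], [-0.1, -0.2], [-0.9, 0.0], [0.1, -0.8], [0.1, -0.2], [-0.3, 0.5], [-0.1, 0.1]]
[[0.6709, 0.0549, 0.2129], [0.5947, 0.0925, 0.2129]]
caps top pred [[327.0, 148.0], [235.0, 105.0], [200.0, 99.0], [239.0, 130.0], [321.0, 177.0], [405.0, 216.0], [447.0, 227.0], [418.0, 200.0]]
face centre [0.59887307 0.11906041] grip plane centre [0.6571843  0.09034108]
```

Emit:
play_rows --pt "0 0 -3 0 0 0 87" --pt "0 0 -6 0 0 0 87" --pt "2 1.3 -6 0 0 0.3 87" --pt "4 2.6 -6 0 0 0.6 87" --pt "6 3.9 -6 0 0 1 87" --pt "7.7 5.0 -6 0 0 1.2 87" --pt "9.3 6.1 -6 0 0 1.4 87" --pt "10.9 7.1 -6 0 0 1.6 87" --pt "12.5 8.2 -6 0 0 1.8 87" --pt "14.1 9.2 -6 0 0 2 87" --pt "15.7 10.3 -6 0 0 2.2 87" --pt "17.3 11.3 -6 0 0 2.36 87"

```text
time_s: 2.3
tcp_pos: [0.4847, 0.2444, 0.3504]
ee_rot: [[0.897, -0.441, 0.001], [-0.441, -0.897, 0.001], [0.0, -0.001, -1.0]]
wrist_force: [0.5, 1.0, -0.8]
gripper_width: 1.006
```

Emit:
play_rows --pt "1.5 1.0 0 0 0 0 87" --pt "3 2 0 0 0 0 87" --pt "4.5 3 0 0 0 0 87" --pt "6 3.2 0 0 0 0 87" --pt "6 3.2 0 0 0 0 87" --pt "6 3.2 0 0 0 0 87"

```text
time_s: 2.9
tcp_pos: [0.5833, 0.1076, 0.3492]
ee_rot: [[0.897, -0.443, -0.001], [-0.443, -0.897, -0.0], [-0.001, 0.001, -1.0]]
wrist_force: [-0.5, 0.1, -0.5]
gripper_width: 0.999
```

```bash
python3 - <<'E'
from station import r
import cv2,numpy as np
s=r.sense()
for k in("time_s","joints","tcp_pos","ee_rot","wrist_force"): print(k,np.round(s[k],4).tolist())
c=r.capture("wrist"); cv2.imwrite("pics/w1.png",c["pixels"][:,:,::-1]); print(np.round(c["T_tool_cam"],4).tolist(),c["camera_matrix"])
c=r.capture("scene"); cv2.imwrite("pics/s2.png",c["pixels"][:,:,::-1])
E
```

```text
time_s 2.9
joints [26.0759, 15.4756, 11.8426, -0.0181, -86.4459, 37.6597]
tcp_pos [0.5833, 0.1076, 0.3492]
ee_rot [[0.8968, -0.4425, -0.0014], [-0.4425, -0.8968, -0.0003], [-0.0011, 0.0009, -1.0]]
wrist_force [-0.5229, 0.1118, -0.4577]
[[-0.0006, -0.9539, -0.3, 0.0832], [1.0, -0.0004, -0.0007, 0.0003], [0.0006, -0.3, 0.9539, -0.1844], [0.0, 0.0, 0.0, 1.0]] [[301.22198891   0.         250.53351254]
 [  0.         301.22198891 195.20470532]
 [  0.           0.           1.        ]]
```

View pics/w1.png

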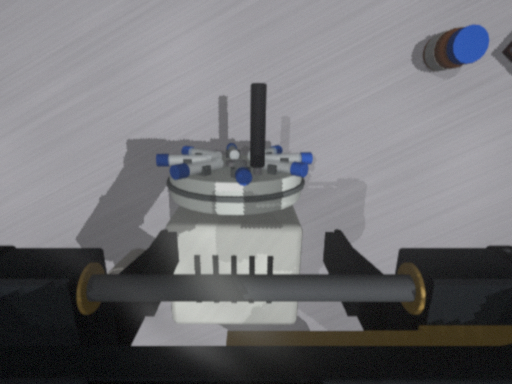

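View pics/s2.png

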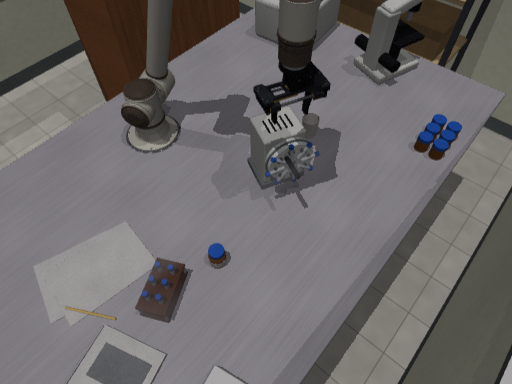

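```bash
python3 - <<'E'
from station import r
import numpy as np
s=r.sense(); c=r.capture("wrist")
R=np.array(s["ee_rot"]);p=np.array(s["tcp_pos"]);T=np.array(c["T_tool_cam"]);K=np.array(c["camera_matrix"])
print(s["tcp_pos"].round(4) if hasattr(s["tcp_pos"],'round') else s["tcp_pos"])
Rn=np.array([[.8966,-.4418,0],[-.4418,-.8966,0],[0,0,-1]]) # nominal
def ray(uv,z):
    d=R@T[:3,:3]@np.linalg.inv(K)@[*uv,1]; o=R@T[:3,3]+p
    return o+d*(z-o[2])/d[2]
def sh(n,uv,z):
    X=ray(uv,z); print(n,uv,X.round(4),"out/lat",(Rn.T@X)[:2].round(4))
for z in(.208,.213,.218):
    sh("tip",(258.3,84),z+.006); sh("base",(258,165),z)
for n,uv in(("L",(166.5,182)),("R",(304.5,181)),("cl",(161.5,160)),("cr",(307,158))): sh(n,uv,.17)
# caps at +-: drum top (line)
for n,uv in(("cap7",(243,176)),("capb",(232,149))): sh(n,uv,.17+.088 if n=="cap7" else .083)
E
```

```text
[0.5826 0.1087 0.35  ]
tip (258.3, 84) [0.6679 0.0581 0.214 ] out/lat [ 0.5731 -0.3472]
base (258, 165) [0.5927 0.0945 0.208 ] out/lat [ 0.4897 -0.3466]
tip (258.3, 84) [0.6677 0.0583 0.219 ] out/lat [ 0.5729 -0.3473]
base (258, 165) [0.5937 0.0942 0.213 ] out/lat [ 0.4907 -0.3467]
tip (258.3, 84) [0.6675 0.0586 0.224 ] out/lat [ 0.5726 -0.3474]
base (258, 165) [0.5947 0.0938 0.218 ] out/lat [ 0.4918 -0.3469]
L (166.5, 182) [0.6162 0.2093 0.17  ] out/lat [ 0.46   -0.4599]
R (304.5, 181) [0.5413 0.0538 0.17  ] out/lat [ 0.4616 -0.2874]
cl (161.5, 160) [0.6429 0.2004 0.17  ] out/lat [ 0.4879 -0.4637]
cr (307, 158) [0.5667 0.0397 0.17  ] out/lat [ 0.4906 -0.286 ]
cap7 (243, 176) [0.5994 0.1083 0.258 ] out/lat [ 0.4895 -0.3619]
capb (232, 149) [0.6072 0.1276 0.083 ] out/lat [ 0.488  -0.3827]
```

Emit:
play_rows --pt "1.5 0.2 0 0 0 0 87" --pt "3.0 0.31 0 0 0 0 87" --pt "3.0 0.31 1.5 0 0 0 87" --pt "3.0 0.31 3 0 0 0 87" --pt "3.0 0.31 4 0 0 0 87" --pt "3.0 0.31 5 0 0 0 87" --pt "3.0 0.31 5.8 0 0 0 87" --pt "3.0 0.31 6.28 0 0 0 87" --pt "3.0 0.31 6.28 0 0 0 87"

```text
time_s: 3.95
tcp_pos: [0.6457, 0.0689, 0.1915]
ee_rot: [[0.898, -0.44, -0.003], [-0.44, -0.898, -0.001], [-0.002, 0.002, -1.0]]
wrist_force: [0.9, 0.9, -0.2]
gripper_width: 1.002
```

```bash
python3 - <<'E'
from station import r
import cv2,numpy as np
s=r.sense()
for k in("time_s","joints","tcp_pos","ee_rot","wrist_force"): print(k,np.round(s[k],4).tolist())
c=r.capture("wrist"); cv2.imwrite("pics/w2.png",c["pixels"][:,:,::-1])
c=r.capture("scene"); cv2.imwrite("pics/s3.png",cv2.resize(c["pixels"][60:220,200:360,::-1],(560,560)))
E
```

```text
time_s 3.95
joints [20.3248, 24.8372, 3.6277, -0.0235, -68.9723, 43.59]
tcp_pos [0.6457, 0.0689, 0.1915]
ee_rot [[0.8981, -0.4398, -0.0031], [-0.4398, -0.8981, -0.0007], [-0.0025, 0.002, -1.0]]
wrist_force [0.8987, 0.9266, -0.1853]
```

View pics/w2.png

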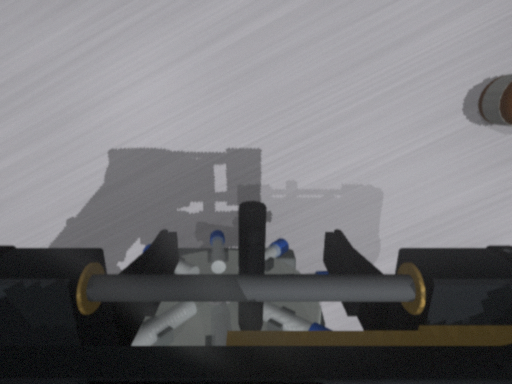

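View pics/s3.png

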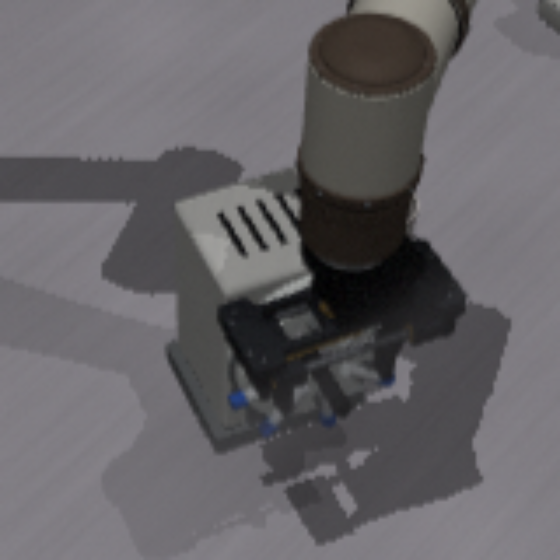

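Emit:
play_rows --pt "0 0 0 0 0 0 30" --pt "0 0 0 0 0 0 5" --pt "0 0 0 0 0 0 5" --pt "0 0 0 0 0 0 5" --pt "0 0 0 0 0 0 5" --pt "0 0 0 0 0 0 5" --pt "0 0 0 0 0 0 5" --pt "0 0 0 0 0 0 5"

```text
time_s: 4.85
tcp_pos: [0.647, 0.0681, 0.1929]
ee_rot: [[0.897, -0.441, -0.0], [-0.441, -0.897, -0.0], [-0.0, 0.0, -1.0]]
wrist_force: [0.4, 0.2, -0.4]
gripper_width: 0.353
```

```bash
python3 - <<'E'
from station import r
import cv2,numpy as np
s=r.sense()
for k in("time_s","joints","tcp_pos","ee_rot","wrist_force","gripper_width"): print(k,np.round(s[k],4).tolist())
c=r.capture("wrist"); cv2.imwrite("pics/w3.png",c["pixels"][:,:,::-1])
E
```

```text
time_s 4.85
joints [20.2324, 24.8048, 3.7664, 0.001, -68.9691, 43.5966]
tcp_pos [0.647, 0.0681, 0.1929]
ee_rot [[0.8975, -0.441, -0.0001], [-0.441, -0.8975, -0.0001], [-0.0001, 0.0001, -1.0]]
wrist_force [0.4266, 0.1516, -0.3824]
gripper_width 0.3531
```

View pics/w3.png

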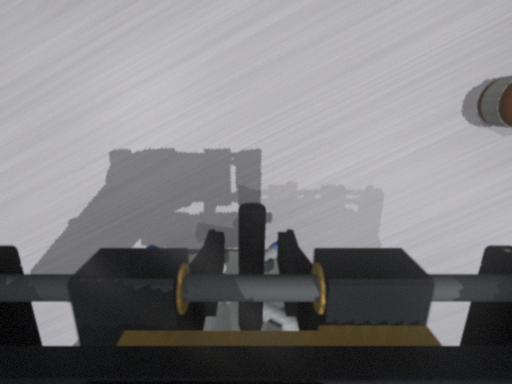

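Emit:
play_rows --pt "0 0 0 0 0 0 5" --pt "0 0 0 0 0 0 5" --pt "0 0 0 0 0 0 5" --pt "0 0 0 0 0 0 5" --pt "0 0 0 0 0 0 5" --pt "0 0 0 0 0 0 5"

```text
time_s: 5.5
tcp_pos: [0.6469, 0.0678, 0.193]
ee_rot: [[0.897, -0.441, -0.0], [-0.441, -0.897, -0.001], [-0.0, 0.001, -1.0]]
wrist_force: [-1.3, -2.0, 0.8]
gripper_width: 0.156
```

```bash
cat > st.py <<'E'
from station import r
import numpy as np,json,sys
s=r.sense(); R=np.array(s["ee_rot"]);p=np.array(s["tcp_pos"]);f=np.array(s["wrist_force"])
U=np.array([[.8970,-.4410,0],[-.4410,-.8970,0],[0,0,1]]) # cols: out, lat, up
q=U.T@p; g=U.T@f
LAT,Z=-.373,.17-.0187
th=np.degrees(np.arctan2(q[1]-LAT,q[2]-Z)); rad=np.hypot(q[1]-LAT,q[2]-Z)
t=np.array([np.cos(np.radians(th)),-np.sin(np.radians(th))]); n=np.array([np.sin(np.radians(th)),np.cos(np.radians(th))])
print("t",round(s["time_s"],2),"out/lat/z",q.round(4),"th",th.round(1),"rad",rad.round(4),"F out/lat/z",g.round(2),"Ft",(t@g[1:]).round(2),"Fn",(n@g[1:]).round(2),"w",round(s["gripper_width"],3), "j",np.round(s["joints"],0).tolist())
open("log.txt","a").write(json.dumps([s["time_s"],*q,*g])+"\n")
E
python3 st.py
```

```text
t 5.5 out/lat/z [ 0.5503 -0.3461  0.193 ] th 32.8 rad 0.0496 F out/lat/z [-0.34  2.36  0.85] Ft 1.53 Fn 1.99 w 0.156 j [20.0, 25.0, 4.0, 0.0, -69.0, 44.0]
```

```bash
cat > gen.py <<'E'
import numpy as np,sys,json
a,step,n,calls=map(float,sys.argv[1:5])
for k in range(int(calls)):
    A=np.radians(a+k*step); rows=[]
    for i in range(1,int(n)+1):
        b=np.radians(a+k*step+step*i/n)
        rows.append([0,round(2*(np.sin(b)-np.sin(A)),2)+0,round(-2*(np.cos(b)-np.cos(A)),2)+0,0,0,0,5])
    print(a+k*step,"->",a+k*step+step,rows)
E
python3 gen.py 32.8 7.2 2 1; python3 gen.py 40 20 5 18
```

```text
32.8 -> 40.0 [[0, np.float64(0.1), np.float64(0.07), 0, 0, 0, 5], [0, np.float64(0.2), np.float64(0.15), 0, 0, 0, 5]]
40.0 -> 60.0 [[0, np.float64(0.1), np.float64(0.09), 0, 0, 0, 5], [0, np.float64(0.2), np.float64(0.19), 0, 0, 0, 5], [0, np.float64(0.29), np.float64(0.3), 0, 0, 0, 5], [0, np.float64(0.37), np.float64(0.41), 0, 0, 0, 5], [0, np.float64(0.45), np.float64(0.53), 0, 0, 0, 5]]
60.0 -> 80.0 [[0, np.float64(0.07), np.float64(0.12), 0, 0, 0, 5], [0, np.float64(0.12), np.float64(0.25), 0, 0, 0, 5], [0, np.float64(0.17), np.float64(0.38), 0, 0, 0, 5], [0, np.float64(0.21), np.float64(0.52), 0, 0, 0, 5], [0, np.float64(0.24), np.float64(0.65), 0, 0, 0, 5]]
80.0 -> 100.0 [[0, np.float64(0.02), np.float64(0.14), 0, 0, 0, 5], [0, np.float64(0.03), np.float64(0.28), 0, 0, 0, 5], [0, np.float64(0.03), np.float64(0.42), 0, 0, 0, 5], [0, np.float64(0.02), np.float64(0.56), 0, 0, 0, 5], [0, np.float64(0.0), np.float64(0.69), 0, 0, 0, 5]]
100.0 -> 120.0 [[0, np.float64(-0.03), np.float64(0.14), 0, 0, 0, 5], [0, np.float64(-0.07), np.float64(0.27), 0, 0, 0, 5], [0, np.float64(-0.12), n
[... 3438 characters left out ...]
, np.float64(-0.1), 0, 0, 0, 5], [0, np.float64(0.54), np.float64(-0.12), 0, 0, 0, 5], [0, np.float64(0.68), np.float64(-0.12), 0, 0, 0, 5]]
360.0 -> 380.0 [[0, np.float64(0.14), np.float64(0.0), 0, 0, 0, 5], [0, np.float64(0.28), np.float64(0.02), 0, 0, 0, 5], [0, np.float64(0.42), np.float64(0.04), 0, 0, 0, 5], [0, np.float64(0.55), np.float64(0.08), 0, 0, 0, 5], [0, np.float64(0.68), np.float64(0.12), 0, 0, 0, 5]]
380.0 -> 400.0 [[0, np.float64(0.13), np.float64(0.05), 0, 0, 0, 5], [0, np.float64(0.25), np.float64(0.11), 0, 0, 0, 5], [0, np.float64(0.38), np.float64(0.18), 0, 0, 0, 5], [0, np.float64(0.49), np.float64(0.26), 0, 0, 0, 5], [0, np.float64(0.6), np.float64(0.35), 0, 0, 0, 5]]
```

Emit:
play_rows --pt "0 0.1 0.07 0 0 0 5" --pt "0 0.2 0.15 0 0 0 5"

```text
time_s: 5.7
tcp_pos: [0.645, 0.064, 0.1901]
ee_rot: [[0.898, -0.441, 0.001], [-0.441, -0.898, 0.001], [0.001, -0.001, -1.0]]
wrist_force: [-1.9, 0.2, 4.6]
gripper_width: 0.16
```

Emit:
play_rows --pt "0 0.1 0.09 0 0 0 5" --pt "0 0.2 0.19 0 0 0 5" --pt "0 0.29 0.3 0 0 0 5" --pt "0 0.37 0.41 0 0 0 5" --pt "0 0.45 0.53 0 0 0 5"

```text
time_s: 6.2
tcp_pos: [0.6388, 0.0521, 0.1757]
ee_rot: [[0.897, -0.441, -0.002], [-0.441, -0.897, -0.002], [-0.001, 0.003, -1.0]]
wrist_force: [-3.3, -3.9, 4.2]
gripper_width: 0.154
```

```bash
python3 st.py
```

```text
t 6.2 out/lat/z [ 0.5501 -0.3284  0.1757] th 61.3 rad 0.0508 F out/lat/z [-1.22  4.94  4.22] Ft -1.32 Fn 6.36 w 0.154 j [19.0, 25.0, 1.0, 0.0, -66.0, 45.0]
```

Emit:
play_rows --pt "0 0.07 0.12 0 0 0 5" --pt "0 0.12 0.25 0 0 0 5" --pt "0 0.17 0.38 0 0 0 5" --pt "0 0.21 0.52 0 0 0 5" --pt "0 0.24 0.65 0 0 0 5"

```text
time_s: 6.7
tcp_pos: [0.6358, 0.0461, 0.1584]
ee_rot: [[0.897, -0.442, -0.004], [-0.442, -0.897, -0.003], [-0.002, 0.004, -1.0]]
wrist_force: [-2.1, -5.2, 1.3]
gripper_width: 0.157
```

```bash
python3 st.py
```

```text
t 6.7 out/lat/z [ 0.5499 -0.3217  0.1584] th 82.1 rad 0.0518 F out/lat/z [0.37 5.6  1.25] Ft -0.47 Fn 5.72 w 0.157 j [19.0, 25.0, -1.0, 0.0, -64.0, 45.0]
```

Emit:
play_rows --pt "0 0.02 0.14 0 0 0 5" --pt "0 0.03 0.28 0 0 0 5" --pt "0 0.03 0.42 0 0 0 5" --pt "0 0.02 0.56 0 0 0 5" --pt "0 0 0.69 0 0 0 5"

```text
time_s: 7.2
tcp_pos: [0.6357, 0.0461, 0.1404]
ee_rot: [[0.897, -0.442, -0.004], [-0.442, -0.897, -0.003], [-0.003, 0.004, -1.0]]
wrist_force: [-2.1, -5.1, -0.1]
gripper_width: 0.154
```

```bash
python3 st.py
```

```text
t 7.2 out/lat/z [ 0.5499 -0.3217  0.1404] th 102.0 rad 0.0524 F out/lat/z [ 0.37  5.54 -0.12] Ft -1.04 Fn 5.45 w 0.154 j [19.0, 26.0, -2.0, 0.0, -62.0, 45.0]
```

Emit:
play_rows --pt "0 -0.03 0.14 0 0 0 5" --pt "0 -0.07 0.27 0 0 0 5" --pt "0 -0.12 0.4 0 0 0 5" --pt "0 -0.17 0.53 0 0 0 5" --pt "0 -0.24 0.65 0 0 0 5"

```text
time_s: 7.7
tcp_pos: [0.6386, 0.0518, 0.1238]
ee_rot: [[0.897, -0.442, -0.004], [-0.442, -0.897, -0.002], [-0.003, 0.004, -1.0]]
wrist_force: [0.0, -6.1, -1.9]
gripper_width: 0.157
```

```bash
python3 st.py
```

```text
t 7.7 out/lat/z [ 0.55   -0.328   0.1238] th 121.4 rad 0.0527 F out/lat/z [ 2.69  5.45 -1.94] Ft -1.19 Fn 5.66 w 0.157 j [19.0, 27.0, -3.0, 0.0, -60.0, 45.0]
```

Emit:
play_rows --pt "0 -0.07 0.12 0 0 0 5" --pt "0 -0.16 0.23 0 0 0 5" --pt "0 -0.25 0.34 0 0 0 5" --pt "0 -0.34 0.44 0 0 0 5" --pt "0 -0.45 0.53 0 0 0 5"

```text
time_s: 8.2
tcp_pos: [0.6438, 0.0622, 0.1106]
ee_rot: [[0.897, -0.442, -0.003], [-0.442, -0.897, -0.002], [-0.002, 0.003, -1.0]]
wrist_force: [1.7, -4.2, -3.8]
gripper_width: 0.156
```

```bash
python3 st.py
```

```text
t 8.2 out/lat/z [ 0.5501 -0.3397  0.1106] th 140.7 rad 0.0526 F out/lat/z [ 3.32  3.   -3.84] Ft 0.11 Fn 4.87 w 0.156 j [20.0, 28.0, -3.0, 0.0, -59.0, 44.0]
```

Emit:
play_rows --pt "0 -0.11 0.09 0 0 0 5" --pt "0 -0.23 0.16 0 0 0 5" --pt "0 -0.35 0.23 0 0 0 5" --pt "0 -0.47 0.3 0 0 0 5" --pt "0 -0.6 0.35 0 0 0 5"

```text
time_s: 8.7
tcp_pos: [0.651, 0.0762, 0.1022]
ee_rot: [[0.897, -0.442, -0.002], [-0.442, -0.897, -0.001], [-0.001, 0.002, -1.0]]
wrist_force: [2.1, -4.8, -4.7]
gripper_width: 0.155
```

```bash
python3 st.py
```

```text
t 8.7 out/lat/z [ 0.5503 -0.3554  0.1022] th 160.3 rad 0.0522 F out/lat/z [ 4.01  3.34 -4.72] Ft -1.56 Fn 5.57 w 0.155 j [21.0, 29.0, -2.0, 0.0, -58.0, 43.0]
```

Emit:
play_rows --pt "0 -0.13 0.04 0 0 0 5" --pt "0 -0.27 0.08 0 0 0 5" --pt "0 -0.41 0.1 0 0 0 5" --pt "0 -0.54 0.12 0 0 0 5" --pt "0 -0.68 0.12 0 0 0 5"

```text
time_s: 9.2
tcp_pos: [0.659, 0.0921, 0.0998]
ee_rot: [[0.897, -0.442, -0.001], [-0.442, -0.897, -0.0], [-0.0, 0.001, -1.0]]
wrist_force: [2.2, -3.7, -5.6]
gripper_width: 0.156
```

```bash
python3 st.py
```

```text
t 9.2 out/lat/z [ 0.5505 -0.3733  0.0998] th -179.7 rad 0.0515 F out/lat/z [ 3.61  2.4  -5.63] Ft -2.42 Fn 5.62 w 0.156 j [22.0, 30.0, -1.0, 0.0, -59.0, 42.0]
```

Emit:
play_rows --pt "0 -0.14 0 0 0 0 5" --pt "0 -0.28 -0.02 0 0 0 5" --pt "0 -0.42 -0.04 0 0 0 5" --pt "0 -0.55 -0.08 0 0 0 5" --pt "0 -0.68 -0.12 0 0 0 5"

```text
time_s: 9.7
tcp_pos: [0.667, 0.1077, 0.1038]
ee_rot: [[0.897, -0.441, 0.001], [-0.441, -0.897, -0.0], [0.001, -0.0, -1.0]]
wrist_force: [2.6, -4.5, -3.2]
gripper_width: 0.152
```

```bash
python3 st.py
```

```text
t 9.7 out/lat/z [ 0.5508 -0.3907  0.1038] th -159.5 rad 0.0507 F out/lat/z [ 4.26  2.86 -3.24] Ft -3.81 Fn 2.03 w 0.152 j [23.0, 31.0, 1.0, 0.0, -60.0, 41.0]
```

Emit:
play_rows --pt "0 -0.13 -0.05 0 0 0 5" --pt "0 -0.25 -0.11 0 0 0 5" --pt "0 -0.38 -0.18 0 0 0 5" --pt "0 -0.49 -0.26 0 0 0 5" --pt "0 -0.6 -0.35 0 0 0 5"

```text
time_s: 10.2
tcp_pos: [0.6734, 0.1205, 0.1131]
ee_rot: [[0.897, -0.441, 0.0], [-0.441, -0.897, -0.001], [0.001, 0.001, -1.0]]
wrist_force: [1.9, -6.4, -2.3]
gripper_width: 0.153
```

```bash
python3 st.py
```

```text
t 10.2 out/lat/z [ 0.5509 -0.405   0.1131] th -140.0 rad 0.0499 F out/lat/z [ 4.51  4.92 -2.31] Ft -5.26 Fn -1.39 w 0.153 j [24.0, 31.0, 3.0, 0.0, -62.0, 40.0]
```

Emit:
play_rows --pt "0 -0.1 -0.09 0 0 0 5" --pt "0 -0.2 -0.19 0 0 0 5" --pt "0 -0.29 -0.3 0 0 0 5" --pt "0 -0.37 -0.41 0 0 0 5" --pt "0 -0.45 -0.53 0 0 0 5"

```text
time_s: 10.7
tcp_pos: [0.6779, 0.1295, 0.1262]
ee_rot: [[0.897, -0.441, -0.001], [-0.441, -0.897, -0.003], [0.0, 0.003, -1.0]]
wrist_force: [2.4, -10.0, -2.1]
gripper_width: 0.153
```

```bash
python3 st.py
```

```text
t 10.7 out/lat/z [ 0.551  -0.4151  0.1262] th -120.8 rad 0.049 F out/lat/z [ 6.6   7.91 -2.06] Ft -5.82 Fn -5.73 w 0.153 j [24.0, 31.0, 5.0, 0.0, -64.0, 39.0]
```

Emit:
play_rows --pt "0 -0.07 -0.12 0 0 0 5" --pt "0 -0.12 -0.25 0 0 0 5" --pt "0 -0.17 -0.38 0 0 0 5" --pt "0 -0.21 -0.52 0 0 0 5" --pt "0 -0.24 -0.65 0 0 0 5"

```text
time_s: 11.2
tcp_pos: [0.6802, 0.1342, 0.1418]
ee_rot: [[0.897, -0.442, -0.002], [-0.442, -0.897, -0.004], [-0.0, 0.004, -1.0]]
wrist_force: [2.6, -10.9, -4.6]
gripper_width: 0.157
```

```bash
python3 st.py
```

```text
t 11.2 out/lat/z [ 0.551  -0.4203  0.1418] th -101.4 rad 0.0483 F out/lat/z [ 7.16  8.62 -4.55] Ft -6.16 Fn -7.55 w 0.157 j [25.0, 31.0, 7.0, 0.0, -66.0, 39.0]
```

Emit:
play_rows --pt "0 -0.02 -0.14 0 0 0 5" --pt "0 -0.03 -0.28 0 0 0 5" --pt "0 -0.03 -0.42 0 0 0 5" --pt "0 -0.02 -0.56 0 0 0 5" --pt "0 0 -0.69 0 0 0 5"

```text
time_s: 11.7
tcp_pos: [0.6802, 0.1341, 0.1582]
ee_rot: [[0.897, -0.442, -0.003], [-0.442, -0.897, -0.004], [-0.001, 0.005, -1.0]]
wrist_force: [3.0, -8.4, -6.7]
gripper_width: 0.155
```

```bash
python3 st.py
```

```text
t 11.7 out/lat/z [ 0.551  -0.4202  0.1582] th -81.7 rad 0.0477 F out/lat/z [ 6.4   6.21 -6.67] Ft -5.7 Fn -7.11 w 0.155 j [25.0, 30.0, 8.0, 0.0, -68.0, 39.0]
```

Emit:
play_rows --pt "0 0.03 -0.14 0 0 0 5" --pt "0 0.07 -0.27 0 0 0 5" --pt "0 0.12 -0.4 0 0 0 5" --pt "0 0.17 -0.53 0 0 0 5" --pt "0 0.24 -0.65 0 0 0 5"

```text
time_s: 12.2
tcp_pos: [0.6777, 0.1293, 0.1737]
ee_rot: [[0.897, -0.442, -0.003], [-0.442, -0.897, -0.003], [-0.001, 0.004, -1.0]]
wrist_force: [4.5, -8.0, -9.3]
gripper_width: 0.159
```

```bash
python3 st.py
```

```text
t 12.2 out/lat/z [ 0.5509 -0.4148  0.1737] th -61.8 rad 0.0474 F out/lat/z [ 7.6   5.19 -9.27] Ft -5.72 Fn -8.94 w 0.159 j [24.0, 29.0, 9.0, 0.0, -69.0, 39.0]
```

Emit:
play_rows --pt "0 0.07 -0.12 0 0 0 5" --pt "0 0.16 -0.23 0 0 0 5" --pt "0 0.25 -0.34 0 0 0 5" --pt "0 0.34 -0.44 0 0 0 5" --pt "0 0.45 -0.53 0 0 0 5"

```text
time_s: 12.7
tcp_pos: [0.6732, 0.1203, 0.1866]
ee_rot: [[0.897, -0.442, -0.002], [-0.442, -0.897, -0.001], [-0.001, 0.002, -1.0]]
wrist_force: [5.5, -5.8, -8.3]
gripper_width: 0.153
```

```bash
python3 st.py
```

```text
t 12.7 out/lat/z [ 0.5508 -0.4048  0.1866] th -42.0 rad 0.0475 F out/lat/z [ 7.48  2.77 -8.27] Ft -3.47 Fn -8.0 w 0.153 j [24.0, 28.0, 9.0, 0.0, -70.0, 40.0]
```

Emit:
play_rows --pt "0 0.11 -0.09 0 0 0 5" --pt "0 0.23 -0.16 0 0 0 5" --pt "0 0.35 -0.23 0 0 0 5" --pt "0 0.47 -0.3 0 0 0 5" --pt "0 0.6 -0.35 0 0 0 5"

```text
time_s: 13.2
tcp_pos: [0.6671, 0.1082, 0.1955]
ee_rot: [[0.897, -0.442, 0.0], [-0.442, -0.897, 0.001], [-0.0, -0.001, -1.0]]
wrist_force: [5.7, -1.8, -9.9]
gripper_width: 0.155
```

```bash
python3 st.py
```

```text
t 13.2 out/lat/z [ 0.5507 -0.3913  0.1955] th -22.4 rad 0.0478 F out/lat/z [ 5.97 -0.88 -9.85] Ft -4.58 Fn -8.77 w 0.155 j [23.0, 27.0, 8.0, -0.0, -71.0, 41.0]
```

Emit:
play_rows --pt "0 0.13 -0.04 0 0 0 5" --pt "0 0.27 -0.08 0 0 0 5" --pt "0 0.41 -0.1 0 0 0 5" --pt "0 0.54 -0.12 0 0 0 5" --pt "0 0.68 -0.12 0 0 0 5"

```text
time_s: 13.7
tcp_pos: [0.6602, 0.0943, 0.1996]
ee_rot: [[0.898, -0.441, 0.003], [-0.441, -0.898, 0.003], [0.001, -0.004, -1.0]]
wrist_force: [5.3, 1.6, -5.8]
gripper_width: 0.158
```

```bash
python3 st.py
```

```text
t 13.7 out/lat/z [ 0.5506 -0.3757  0.1996] th -3.2 rad 0.0483 F out/lat/z [ 4.04 -3.73 -5.83] Ft -4.06 Fn -5.61 w 0.158 j [22.0, 26.0, 7.0, -0.0, -71.0, 42.0]
```

Emit:
play_rows --pt "0 0.14 0 0 0 0 5" --pt "0 0.28 0.02 0 0 0 5" --pt "0 0.42 0.04 0 0 0 5" --pt "0 0.55 0.08 0 0 0 5" --pt "0 0.68 0.12 0 0 0 5"

```text
time_s: 14.2
tcp_pos: [0.652, 0.078, 0.198]
ee_rot: [[0.898, -0.441, 0.002], [-0.441, -0.898, 0.002], [0.001, -0.002, -1.0]]
wrist_force: [5.5, 2.1, -4.3]
gripper_width: 0.15
```

```bash
python3 st.py
```

```text
t 14.2 out/lat/z [ 0.5504 -0.3575  0.198 ] th 18.3 rad 0.0492 F out/lat/z [ 4.01 -4.27 -4.32] Ft -2.7 Fn -5.44 w 0.15 j [21.0, 25.0, 5.0, -0.0, -70.0, 43.0]
```

Emit:
play_rows --pt "0 0.13 0.05 0 0 0 5" --pt "0 0.25 0.11 0 0 0 5" --pt "0 0.38 0.18 0 0 0 5" --pt "0 0.49 0.26 0 0 0 5" --pt "0 0.6 0.35 0 0 0 5"

```text
time_s: 14.7
tcp_pos: [0.6445, 0.0633, 0.1898]
ee_rot: [[0.898, -0.441, 0.0], [-0.441, -0.898, -0.0], [0.0, 0.0, -1.0]]
wrist_force: [2.7, 2.0, 0.2]
gripper_width: 0.155
```

```bash
python3 st.py
```

```text
t 14.7 out/lat/z [ 0.5502 -0.341   0.1898] th 39.7 rad 0.0501 F out/lat/z [ 1.54 -2.98  0.18] Ft -2.4 Fn -1.77 w 0.155 j [20.0, 25.0, 3.0, 0.0, -68.0, 44.0]
```

```bash
cat > ana.py <<'E'
import numpy as np,json,sys
from scipy.optimize import least_squares
D=np.array([json.loads(l) for l in open("log.txt")]); D=D[D[:,0]>6]
D=D[[int(i) for i in range(len(D))]]
lat,z,fo,fl,fz=D[:,2],D[:,3],D[:,4],D[:,5],D[:,6]
o=least_squares(lambda p:np.hypot(lat-p[0],z-p[1])-p[2],[-.373,.151,.05]); cl,cz,rr=o.x
print("circle",o.x.round(4),"rms mm",1000*o.fun.std())
for name,(a,b) in {"fit":(cl,cz),"nom":(-.373,.1513)}.items():
    th=np.arctan2(lat-a,z-b)
    ft=fl*np.cos(th)-fz*np.sin(th); fn=fl*np.sin(th)+fz*np.cos(th)
    def rep(lbl,G,ft):
        c,res,_,_=np.linalg.lstsq(G,ft,rcond=None); e=ft-G@c
        A=np.hypot(c[1],c[2]); ph=np.arctan2(c[1],c[2])
        # Ft = -fr + A cos? ; load at angle th+phi (from top, same sense): gravity torque ~ +sin(th+phi) -> helps
        # resisting force on tool along motion = -fr + A sin(th+phi); c1 = A sin(phi) on cos, c2=A cos(phi) on sin
        cov=np.linalg.inv(G.T@G)*(e@e)/(len(e)-len(c)); se=np.sqrt((cov[1,1]+cov[2,2])/2)/A
        phi=np.degrees(ph); print(name,lbl,"fr",c[0].round(2),"A",A.round(2),"phi",phi.round(1),"+-",np.degrees(se).round(1),"target th",round((180-phi)%360,1),"rms",e.std().round(2))
    one=np.ones_like(th)
    rep("plain",np.c_[one,np.cos(th),np.sin(th)],ft)
    rep("+2nd",np.c_[one,np.cos(th),np.sin(th),np.cos(2*th),np.sin(2*th)],ft)
    print(np.c_[np.degrees(th),ft,fn].round(1).tolist())
E
python3 ana.py
```

```text
circle [-0.3709  0.1497  0.05  ] rms mm 0.06656303725014834
fit plain fr -3.11 A 2.62 phi -9.7 +- 4.6 target th 189.7 rms 0.58
fit +2nd fr -3.11 A 2.62 phi -10.0 +- 4.4 target th 190.0 rms 0.51
[[58.5, -1.0, 6.4], [80.0, -0.3, 5.7], [100.7, -0.9, 5.5], [121.1, -1.2, 5.7], [141.4, 0.1, 4.9], [162.0, -1.7, 5.5], [-177.3, -2.7, 5.5], [-156.7, -3.9, 1.8], [-137.1, -5.2, -1.7], [-118.1, -5.5, -6.0], [-99.1, -5.9, -7.8], [-80.2, -5.5, -7.3], [-61.4, -5.6, -9.0], [-42.6, -3.5, -8.0], [-23.9, -4.8, -8.6], [-5.5, -4.3, -5.4], [15.5, -3.0, -5.3], [36.8, -2.5, -1.6]]
nom plain fr -3.18 A 2.64 phi -8.6 +- 5.0 target th 188.6 rms 0.63
nom +2nd fr -3.18 A 2.63 phi -8.8 +- 4.2 target th 188.8 rms 0.49
[[61.3, -1.3, 6.4], [82.1, -0.5, 5.7], [102.0, -1.0, 5.4], [121.4, -1.2, 5.7], [140.7, 0.1, 4.9], [160.3, -1.6, 5.6], [-179.7, -2.4, 5.6], [-159.5, -3.8, 2.0], [-140.0, -5.3, -1.4], [-120.8, -5.8, -5.7], [-101.4, -6.2, -7.6], [-81.7, -5.7, -7.1], [-61.8, -5.7, -8.9], [-42.0, -3.5, -8.0], [-22.4, -4.6, -8.8], [-3.2, -4.1, -5.6], [18.3, -2.7, -5.4], [39.7, -2.4, -1.8]]
```

Emit:
play_rows --pt "0 0 0 0 0 0 40" --pt "0 0 0 0 0 0 40" --pt "0 0 0 0 0 0 40" --pt "0 0.09 0.05 0 0 0 40" --pt "0 0.09 0.05 0 0 0 40" --pt "0 0.09 0.05 0 0 0 40" --pt "0 0.09 0.05 0 0 0 40"

```text
time_s: 15.4
tcp_pos: [0.6438, 0.0616, 0.188]
ee_rot: [[0.898, -0.441, -0.0], [-0.441, -0.898, -0.0], [-0.0, 0.0, -1.0]]
wrist_force: [-0.6, -0.5, -0.3]
gripper_width: 0.46
```

```bash
python3 - <<'E'
from station import r
import numpy as np
U=np.array([[.8970,-.4410,0],[-.4410,-.8970,0],[0,0,1]])
L=[]
for i in range(24):
    s=r.sense(); L.append(np.r_[U.T@s["wrist_force"],s["moment"]]); r.capture("wrist")
L=np.array(L); print(L.mean(0).round(3),L.std(0).round(3),(L.std(0)/24**.5).round(3)); print(L[:6,:3].round(2).tolist())
print(s["time_s"],s["gripper_width"],U.T@s["tcp_pos"])
E
```

```text
[ 0.106  0.246 -0.094  0.008  0.003 -0.011] [0.413 0.49  0.498 0.033 0.028 0.032] [0.084 0.1   0.102 0.007 0.006 0.006]
[[-0.33, 0.76, -0.33], [-0.07, 0.24, -0.14], [0.17, 1.13, 0.36], [0.14, 0.16, 0.46], [0.21, 0.21, -0.27], [0.89, 0.15, 0.72]]
16.55 0.4578879461959015 [ 0.55028619 -0.33920502  0.18792492]
```

Emit:
play_rows --pt "0 0 0 0 0 0 5" --pt "0 0 0 0 0 0 5" --pt "0 0 0 0 0 0 5" --pt "0 0 0 0 0 0 5" --pt "0 0 0 0 0 0 5" --pt "0 0 0 0 0 0 5" --pt "0 0 0 0 0 0 5" --pt "0 0 0 0 0 0 5"

```text
time_s: 17.4
tcp_pos: [0.644, 0.0621, 0.1879]
ee_rot: [[0.898, -0.441, 0.001], [-0.441, -0.898, 0.001], [0.0, -0.001, -1.0]]
wrist_force: [1.3, 2.1, -1.4]
gripper_width: 0.167
```

```bash
python3 st.py; sed -i '$d' log.txt; sed -i 's/round(/float(round(/; s/,2)+0,round(-2/,2))+0,float(round(-2/; s/,2)+0,0,0/,2))+0,0,0/' gen.py; python3 gen.py 40 10 3 1;  python3 gen.py 50 20 5 1
```

```text
t 17.4 out/lat/z [ 0.5503 -0.3397  0.1879] th 42.3 rad 0.0495 F out/lat/z [ 0.23 -2.43 -1.36] Ft -0.88 Fn -2.65 w 0.167 j [20.0, 25.0, 3.0, -0.0, -68.0, 44.0]
40.0 -> 50.0 [[0, 0.09, 0.08, 0, 0, 0, 5], [0, 0.17, 0.16, 0, 0, 0, 5], [0, 0.25, 0.25, 0, 0, 0, 5]]
50.0 -> 70.0 [[0, 0.09, 0.11, 0, 0, 0, 5], [0, 0.16, 0.23, 0, 0, 0, 5], [0, 0.23, 0.35, 0, 0, 0, 5], [0, 0.3, 0.47, 0, 0, 0, 5], [0, 0.35, 0.6, 0, 0, 0, 5]]
```

Emit:
play_rows --pt "0 0.1 0.09 0 0 0 5" --pt "0 0.2 0.19 0 0 0 5" --pt "0 0.29 0.3 0 0 0 5" --pt "0 0.37 0.41 0 0 0 5" --pt "0 0.45 0.53 0 0 0 5"

```text
time_s: 17.9
tcp_pos: [0.6386, 0.0514, 0.1744]
ee_rot: [[0.897, -0.441, -0.0], [-0.441, -0.897, 0.0], [-0.0, 0.0, -1.0]]
wrist_force: [0.5, 3.6, -0.7]
gripper_width: 0.162
```

```bash
python3 st.py
```

```text
t 17.9 out/lat/z [ 0.5502 -0.3277  0.1744] th 63.0 rad 0.0508 F out/lat/z [-1.2  -3.47 -0.66] Ft -0.99 Fn -3.39 w 0.162 j [19.0, 25.0, 1.0, -0.0, -66.0, 45.0]
```

Emit:
play_rows --pt "0 0.07 0.12 0 0 0 5" --pt "0 0.12 0.25 0 0 0 5" --pt "0 0.17 0.38 0 0 0 5" --pt "0 0.21 0.52 0 0 0 5" --pt "0 0.24 0.65 0 0 0 5"

```text
time_s: 18.4
tcp_pos: [0.6359, 0.0459, 0.1582]
ee_rot: [[0.897, -0.441, -0.001], [-0.441, -0.897, -0.0], [-0.0, 0.001, -1.0]]
wrist_force: [-0.3, 1.3, -0.4]
gripper_width: 0.165
```

```bash
python3 st.py
```

```text
t 18.4 out/lat/z [ 0.5501 -0.3216  0.1582] th 82.4 rad 0.0519 F out/lat/z [-0.81 -1.03 -0.42] Ft 0.28 Fn -1.08 w 0.165 j [19.0, 25.0, -1.0, 0.0, -64.0, 45.0]
```

Emit:
play_rows --pt "0 0.02 0.14 0 0 0 5" --pt "0 0.03 0.28 0 0 0 5" --pt "0 0.03 0.42 0 0 0 5" --pt "0 0.02 0.56 0 0 0 5" --pt "0 0 0.69 0 0 0 5"

```text
time_s: 18.9
tcp_pos: [0.6357, 0.0456, 0.1407]
ee_rot: [[0.897, -0.441, -0.001], [-0.441, -0.897, -0.001], [-0.001, 0.001, -1.0]]
wrist_force: [-0.8, -0.0, 0.0]
gripper_width: 0.162
```

```bash
python3 st.py
```

```text
t 18.9 out/lat/z [ 0.5501 -0.3213  0.1407] th 101.6 rad 0.0528 F out/lat/z [-0.69  0.37  0.04] Ft -0.11 Fn 0.35 w 0.162 j [19.0, 26.0, -2.0, 0.0, -62.0, 45.0]
```

Emit:
play_rows --pt "0 -0.03 0.14 0 0 0 5" --pt "0 -0.07 0.27 0 0 0 5" --pt "0 -0.12 0.4 0 0 0 5" --pt "0 -0.17 0.53 0 0 0 5" --pt "0 -0.24 0.65 0 0 0 5"

```text
time_s: 19.4
tcp_pos: [0.6384, 0.0509, 0.1242]
ee_rot: [[0.897, -0.441, -0.002], [-0.441, -0.897, -0.001], [-0.001, 0.002, -1.0]]
wrist_force: [-1.7, -4.5, -1.6]
gripper_width: 0.163
```

```bash
python3 st.py
```

```text
t 19.4 out/lat/z [ 0.5502 -0.3272  0.1242] th 120.6 rad 0.0532 F out/lat/z [ 0.5   4.82 -1.64] Ft -1.04 Fn 4.98 w 0.163 j [19.0, 27.0, -3.0, 0.0, -60.0, 45.0]
```

Emit:
play_rows --pt "0 -0.07 0.12 0 0 0 5" --pt "0 -0.16 0.23 0 0 0 5" --pt "0 -0.25 0.34 0 0 0 5" --pt "0 -0.34 0.44 0 0 0 5" --pt "0 -0.45 0.53 0 0 0 5"

```text
time_s: 19.9
tcp_pos: [0.6435, 0.0611, 0.1106]
ee_rot: [[0.897, -0.441, -0.002], [-0.441, -0.897, -0.001], [-0.001, 0.002, -1.0]]
wrist_force: [-1.5, -6.0, -2.5]
gripper_width: 0.159
```

```bash
python3 st.py
```

```text
t 19.9 out/lat/z [ 0.5502 -0.3385  0.1106] th 139.8 rad 0.0533 F out/lat/z [ 1.33  6.03 -2.53] Ft -2.97 Fn 5.83 w 0.159 j [20.0, 28.0, -3.0, 0.0, -59.0, 44.0]
```

Emit:
play_rows --pt "0 -0.11 0.09 0 0 0 5" --pt "0 -0.23 0.16 0 0 0 5" --pt "0 -0.35 0.23 0 0 0 5" --pt "0 -0.47 0.3 0 0 0 5" --pt "0 -0.6 0.35 0 0 0 5"

```text
time_s: 20.4
tcp_pos: [0.6504, 0.0748, 0.1017]
ee_rot: [[0.897, -0.441, -0.001], [-0.441, -0.897, -0.001], [-0.0, 0.001, -1.0]]
wrist_force: [0.8, -5.4, -6.1]
gripper_width: 0.163
```

```bash
python3 st.py
```

```text
t 20.4 out/lat/z [ 0.5504 -0.354   0.1017] th 159.0 rad 0.0531 F out/lat/z [ 3.09  4.44 -6.14] Ft -1.94 Fn 7.33 w 0.163 j [21.0, 29.0, -2.0, 0.0, -58.0, 43.0]
```

Emit:
play_rows --pt "0 -0.13 0.04 0 0 0 5" --pt "0 -0.27 0.08 0 0 0 5" --pt "0 -0.41 0.1 0 0 0 5" --pt "0 -0.54 0.12 0 0 0 5" --pt "0 -0.68 0.12 0 0 0 5"

```text
time_s: 20.9
tcp_pos: [0.6584, 0.0906, 0.0989]
ee_rot: [[0.897, -0.441, 0.0], [-0.441, -0.897, 0.0], [0.0, -0.0, -1.0]]
wrist_force: [3.0, -4.4, -7.8]
gripper_width: 0.16
```

```bash
python3 st.py
```

```text
t 20.9 out/lat/z [ 0.5507 -0.3716  0.0989] th 178.5 rad 0.0524 F out/lat/z [ 4.67  2.58 -7.8 ] Ft -2.38 Fn 7.87 w 0.16 j [22.0, 30.0, -1.0, -0.0, -59.0, 42.0]
```

Emit:
play_rows --pt "0 -0.14 0 0 0 0 5" --pt "0 -0.28 -0.02 0 0 0 5" --pt "0 -0.42 -0.04 0 0 0 5" --pt "0 -0.55 -0.08 0 0 0 5" --pt "0 -0.68 -0.12 0 0 0 5"

```text
time_s: 21.4
tcp_pos: [0.6664, 0.1064, 0.1025]
ee_rot: [[0.897, -0.441, 0.002], [-0.441, -0.897, 0.001], [0.001, -0.002, -1.0]]
wrist_force: [3.8, -4.0, -7.7]
gripper_width: 0.167
```

```bash
python3 st.py
```

```text
t 21.4 out/lat/z [ 0.5509 -0.3894  0.1025] th -161.5 rad 0.0515 F out/lat/z [ 5.12  1.89 -7.74] Ft -4.25 Fn 6.74 w 0.167 j [23.0, 31.0, 1.0, -0.0, -60.0, 41.0]
```

Emit:
play_rows --pt "0 -0.13 -0.05 0 0 0 5" --pt "0 -0.25 -0.11 0 0 0 5" --pt "0 -0.38 -0.18 0 0 0 5" --pt "0 -0.49 -0.26 0 0 0 5" --pt "0 -0.6 -0.35 0 0 0 5"

```text
time_s: 21.9
tcp_pos: [0.6733, 0.12, 0.1121]
ee_rot: [[0.898, -0.441, 0.003], [-0.441, -0.898, 0.001], [0.002, -0.002, -1.0]]
wrist_force: [4.1, -2.2, -6.7]
gripper_width: 0.164
```

```bash
python3 st.py; python3 ana.py
```

```text
t 21.9 out/lat/z [ 0.5511 -0.4046  0.1121] th -141.1 rad 0.0504 F out/lat/z [ 4.65  0.21 -6.68] Ft -4.35 Fn 5.07 w 0.164 j [24.0, 31.0, 3.0, 0.0, -61.0, 40.0]
circle [-0.3709  0.1495  0.0502] rms mm 0.2654137602956138
fit plain fr -3.15 A 2.61 phi -5.2 +- 4.1 target th 185.2 rms 0.64
fit +2nd fr -3.16 A 2.56 phi -5.8 +- 4.4 target th 185.8 rms 0.62
[[58.3, -1.0, 6.4], [79.7, -0.2, 5.7], [100.4, -0.9, 5.5], [120.9, -1.1, 5.7], [141.3, 0.1, 4.9], [161.9, -1.7, 5.5], [-177.3, -2.7, 5.5], [-156.5, -3.9, 1.8], [-136.8, -5.2, -1.7], [-117.8, -5.5, -6.0], [-98.8, -5.8, -7.8], [-80.0, -5.5, -7.3], [-61.1, -5.6, -9.0], [-42.4, -3.5, -8.0], [-23.9, -4.8, -8.7], [-5.5, -4.3, -5.4], [15.4, -3.0, -5.3], [36.6, -2.5, -1.6], [60.0, -1.2, -3.3], [80.0, 0.2, -1.1], [100.0, -0.1, 0.4], [120.0, -1.0, 5.0], [140.2, -3.0, 5.8], [160.5, -2.1, 7.3], [-179.2, -2.7, 7.8], [-158.6, -4.6, 6.5], [-138.0, -4.6, 4.8]]
nom plain fr -3.19 A 2.63 phi -5.8 +- 4.3 target th 185.8 rms 0.66
nom +2nd fr -3.18 A 2.6 phi -5.4 +- 4.5 target th 185.4 rms 0.64
[[61.3, -1.3, 6.4], [82.1, -0.5, 5.7], [102.0, -1.0, 5.4], [121.4, -1.2, 5.7], [140.7, 0.1, 4.9], [160.3, -1.6, 5.6], [-179.7, -2.4, 5.6], [-159.5, -3.8, 2.0], [-140.0, -5.3, -1.4], [-120.8, -5.8, -5.7], [-101.4, -6.2, -7.6], [-81.7, -5.7, -7.1], [-61.8, -5.7, -8.9], [-42.0, -3.5, -8.0], [-22.4, -4.6, -8.8], [-3.2, -4.1, -5.6], [18.3, -2.7, -5.4], [39.7, -2.4, -1.8], [63.0, -1.0, -3.4], [82.4, 0.3, -1.1], [101.6, -0.1, 0.4], [120.6, -1.0, 5.0], [139.8, -3.0, 5.8], [159.0, -1.9, 7.3], [178.5, -2.4, 7.9], [-161.5, -4.3, 6.7], [-141.1, -4.4, 5.1]]
```

Emit:
play_rows --pt "0 -0.1 -0.09 0 0 0 5" --pt "0 -0.2 -0.19 0 0 0 5" --pt "0 -0.29 -0.3 0 0 0 5" --pt "0 -0.37 -0.41 0 0 0 5" --pt "0 -0.45 -0.53 0 0 0 5"

```text
time_s: 22.4
tcp_pos: [0.6781, 0.1295, 0.1259]
ee_rot: [[0.898, -0.441, 0.003], [-0.441, -0.898, 0.0], [0.002, -0.001, -1.0]]
wrist_force: [4.1, -3.8, -4.6]
gripper_width: 0.162
```

```bash
python3 st.py
```

```text
t 22.4 out/lat/z [ 0.5512 -0.4153  0.1259] th -121.0 rad 0.0493 F out/lat/z [ 5.33  1.6  -4.65] Ft -4.81 Fn 1.02 w 0.162 j [24.0, 31.0, 5.0, 0.0, -63.0, 40.0]
```

Emit:
play_rows --pt "0 -0.07 -0.12 0 0 0 5" --pt "0 -0.12 -0.25 0 0 0 5" --pt "0 -0.17 -0.38 0 0 0 5" --pt "0 -0.21 -0.52 0 0 0 5" --pt "0 -0.24 -0.65 0 0 0 5"

```text
time_s: 22.9
tcp_pos: [0.6805, 0.1342, 0.1421]
ee_rot: [[0.898, -0.441, 0.002], [-0.441, -0.898, -0.001], [0.002, -0.0, -1.0]]
wrist_force: [2.8, -6.1, -4.3]
gripper_width: 0.161
```

```bash
python3 st.py
```

```text
t 22.9 out/lat/z [ 0.5512 -0.4204  0.1421] th -100.9 rad 0.0483 F out/lat/z [ 5.22  4.25 -4.25] Ft -4.98 Fn -3.37 w 0.161 j [25.0, 31.0, 6.0, 0.0, -66.0, 39.0]
```

Emit:
play_rows --pt "0 -0.02 -0.14 0 0 0 5" --pt "0 -0.03 -0.28 0 0 0 5" --pt "0 -0.03 -0.42 0 0 0 5" --pt "0 -0.02 -0.56 0 0 0 5" --pt "0 0 -0.69 0 0 0 5"

```text
time_s: 23.4
tcp_pos: [0.6802, 0.1336, 0.1589]
ee_rot: [[0.897, -0.441, 0.001], [-0.441, -0.897, -0.001], [0.001, 0.001, -1.0]]
wrist_force: [4.3, -6.2, -6.2]
gripper_width: 0.165
```

```bash
python3 st.py
```

```text
t 23.4 out/lat/z [ 0.5512 -0.4198  0.1589] th -80.8 rad 0.0474 F out/lat/z [ 6.6   3.67 -6.25] Ft -5.58 Fn -4.63 w 0.165 j [24.0, 30.0, 8.0, 0.0, -68.0, 39.0]
```

Emit:
play_rows --pt "0 0.03 -0.14 0 0 0 5" --pt "0 0.07 -0.27 0 0 0 5" --pt "0 0.12 -0.4 0 0 0 5" --pt "0 0.17 -0.53 0 0 0 5" --pt "0 0.24 -0.65 0 0 0 5"

```text
time_s: 23.9
tcp_pos: [0.6774, 0.1283, 0.1745]
ee_rot: [[0.897, -0.441, 0.0], [-0.441, -0.897, -0.001], [0.001, 0.001, -1.0]]
wrist_force: [4.5, -5.5, -8.1]
gripper_width: 0.161
```

```bash
python3 st.py
```

```text
t 23.9 out/lat/z [ 0.551  -0.4138  0.1745] th -60.4 rad 0.0469 F out/lat/z [ 6.46  2.97 -8.09] Ft -5.57 Fn -6.58 w 0.161 j [24.0, 29.0, 8.0, 0.0, -69.0, 40.0]
```

Emit:
play_rows --pt "0 0.07 -0.12 0 0 0 5" --pt "0 0.16 -0.23 0 0 0 5" --pt "0 0.25 -0.34 0 0 0 5" --pt "0 0.34 -0.44 0 0 0 5" --pt "0 0.45 -0.53 0 0 0 5"

```text
time_s: 24.4
tcp_pos: [0.6725, 0.1187, 0.1871]
ee_rot: [[0.897, -0.441, 0.0], [-0.441, -0.897, -0.0], [0.001, 0.0, -1.0]]
wrist_force: [5.5, -5.4, -9.3]
gripper_width: 0.162
```

```bash
python3 st.py
```

```text
t 24.4 out/lat/z [ 0.5509 -0.4031  0.1871] th -40.0 rad 0.0468 F out/lat/z [ 7.31  2.37 -9.33] Ft -4.18 Fn -8.67 w 0.162 j [24.0, 28.0, 8.0, 0.0, -70.0, 40.0]
```

Emit:
play_rows --pt "0 0.11 -0.09 0 0 0 5" --pt "0 0.23 -0.16 0 0 0 5" --pt "0 0.35 -0.23 0 0 0 5" --pt "0 0.47 -0.3 0 0 0 5" --pt "0 0.6 -0.35 0 0 0 5"

```text
time_s: 24.9
tcp_pos: [0.6662, 0.1061, 0.1955]
ee_rot: [[0.897, -0.441, 0.001], [-0.441, -0.897, 0.001], [0.001, -0.002, -1.0]]
wrist_force: [6.2, -3.5, -9.8]
gripper_width: 0.164
```

```bash
python3 st.py
```

```text
t 24.9 out/lat/z [ 0.5508 -0.389   0.1955] th -19.9 rad 0.047 F out/lat/z [ 7.16  0.43 -9.81] Ft -2.93 Fn -9.37 w 0.164 j [23.0, 27.0, 8.0, -0.0, -71.0, 41.0]
```

Emit:
play_rows --pt "0 0.13 -0.04 0 0 0 5" --pt "0 0.27 -0.08 0 0 0 5" --pt "0 0.41 -0.1 0 0 0 5" --pt "0 0.54 -0.12 0 0 0 5" --pt "0 0.68 -0.12 0 0 0 5"

```text
time_s: 25.4
tcp_pos: [0.6592, 0.0922, 0.1989]
ee_rot: [[0.898, -0.441, 0.003], [-0.441, -0.898, 0.003], [0.001, -0.004, -1.0]]
wrist_force: [5.6, 1.1, -9.2]
gripper_width: 0.164
```

```bash
python3 st.py
```

```text
t 25.4 out/lat/z [ 0.5506 -0.3734  0.1989] th -0.5 rad 0.0476 F out/lat/z [ 4.51 -3.45 -9.19] Ft -3.52 Fn -9.16 w 0.164 j [22.0, 26.0, 7.0, -0.0, -70.0, 42.0]
```

Emit:
play_rows --pt "0 0.14 0 0 0 0 5" --pt "0 0.28 0.02 0 0 0 5" --pt "0 0.42 0.04 0 0 0 5" --pt "0 0.55 0.08 0 0 0 5" --pt "0 0.68 0.12 0 0 0 5"

```text
time_s: 25.9
tcp_pos: [0.652, 0.0778, 0.197]
ee_rot: [[0.898, -0.44, 0.005], [-0.44, -0.898, 0.004], [0.002, -0.006, -1.0]]
wrist_force: [4.9, 2.9, -5.7]
gripper_width: 0.165
```

```bash
python3 st.py
```

```text
t 25.9 out/lat/z [ 0.5505 -0.3573  0.197 ] th 18.9 rad 0.0483 F out/lat/z [ 3.1  -4.79 -5.71] Ft -2.68 Fn -6.96 w 0.165 j [21.0, 25.0, 5.0, -0.0, -69.0, 43.0]
```

Emit:
play_rows --pt "0 0.13 0.05 0 0 0 5" --pt "0 0.25 0.11 0 0 0 5" --pt "0 0.38 0.18 0 0 0 5" --pt "0 0.49 0.26 0 0 0 5" --pt "0 0.6 0.35 0 0 0 5"

```text
time_s: 26.4
tcp_pos: [0.6444, 0.0627, 0.1886]
ee_rot: [[0.898, -0.44, 0.002], [-0.44, -0.898, 0.002], [0.001, -0.002, -1.0]]
wrist_force: [3.4, 4.7, -3.4]
gripper_width: 0.163
```

```bash
python3 st.py; python3 ana.py
```

```text
t 26.4 out/lat/z [ 0.5503 -0.3404  0.1886] th 41.2 rad 0.0495 F out/lat/z [ 0.99 -5.67 -3.41] Ft -2.03 Fn -6.3 w 0.163 j [20.0, 25.0, 3.0, -0.0, -68.0, 44.0]
circle [-0.3709  0.1493  0.05  ] rms mm 0.306517267699151
fit plain fr -3.09 A 2.44 phi -5.5 +- 3.6 target th 185.5 rms 0.63
fit +2nd fr -3.1 A 2.44 phi -5.6 +- 3.5 target th 185.6 rms 0.59
[[58.1, -1.0, 6.4], [79.5, -0.2, 5.7], [100.2, -0.9, 5.5], [120.8, -1.1, 5.7], [141.2, 0.1, 4.9], [161.9, -1.7, 5.5], [-177.2, -2.7, 5.5], [-156.4, -3.9, 1.8], [-136.7, -5.2, -1.7], [-117.6, -5.5, -6.1], [-98.6, -5.8, -7.8], [-79.8, -5.5, -7.3], [-61.0, -5.6, -9.0], [-42.3, -3.5, -8.0], [-23.8, -4.8, -8.7], [-5.5, -4.3, -5.4], [15.3, -3.0, -5.3], [36.4, -2.5, -1.6], [59.8, -1.2, -3.3], [79.8, 0.2, -1.1], [99.9, -0.1, 0.4], [119.9, -1.0, 5.0], [140.1, -3.0, 5.8], [160.5, -2.1, 7.3], [-179.1, -2.7, 7.8], [-158.4, -4.6, 6.5], [-137.8, -4.6, 4.8], [-117.8, -4.9, 0.8], [-98.2, -4.8, -3.6], [-78.9, -5.4, -4.8], [-59.6, -5.5, -6.7], [-40.4, -4.2, -8.6], [-21.4, -3.2, -9.3], [-2.9, -3.9, -9.0], [15.8, -3.1, -6.8], [37.8, -2.4, -6.2]]
nom plain fr -3.
[... 152 characters left out ...]
, [102.0, -1.0, 5.4], [121.4, -1.2, 5.7], [140.7, 0.1, 4.9], [160.3, -1.6, 5.6], [-179.7, -2.4, 5.6], [-159.5, -3.8, 2.0], [-140.0, -5.3, -1.4], [-120.8, -5.8, -5.7], [-101.4, -6.2, -7.6], [-81.7, -5.7, -7.1], [-61.8, -5.7, -8.9], [-42.0, -3.5, -8.0], [-22.4, -4.6, -8.8], [-3.2, -4.1, -5.6], [18.3, -2.7, -5.4], [39.7, -2.4, -1.8], [63.0, -1.0, -3.4], [82.4, 0.3, -1.1], [101.6, -0.1, 0.4], [120.6, -1.0, 5.0], [139.8, -3.0, 5.8], [159.0, -1.9, 7.3], [178.5, -2.4, 7.9], [-161.5, -4.3, 6.7], [-141.1, -4.4, 5.1], [-121.0, -4.8, 1.0], [-100.9, -5.0, -3.4], [-80.8, -5.6, -4.6], [-60.4, -5.6, -6.6], [-40.0, -4.2, -8.7], [-19.9, -2.9, -9.4], [-0.5, -3.5, -9.2], [18.9, -2.7, -7.0], [41.2, -2.0, -6.3]]
```

```bash
cat > ana2.py <<'E'
import numpy as np,json
from scipy.optimize import least_squares
D=np.array([json.loads(l) for l in open("log.txt")]); D=D[D[:,0]>6]
def run(b,show):
    rows=[];ys=[]
    for k in(0,1):
        d=D[(D[:,0]>17)==bool(k)]; lat,z=d[:,2],d[:,3]
        o=least_squares(lambda p:np.hypot(lat-p[0],z-p[1])-p[2],[-.373,.151,.05]).x
        th=np.arctan2(lat-o[0],z-o[1]); ft=(d[:,5]-b[0])*np.cos(th)-(d[:,6]-b[1])*np.sin(th)
        G=np.c_[np.ones_like(th),np.cos(th),np.sin(th)]; rows.append(G);ys.append(ft)
        c=np.linalg.lstsq(G,ft,rcond=None)[0]
        if show: print(k,o.round(4),c.round(2),"target",180-np.degrees(np.arctan2(c[1],c[2])))
    G=np.vstack(rows);y=np.hstack(ys);c=np.linalg.lstsq(G,y,rcond=None)[0]
    print("b",b,"all",c.round(2),"target",180-np.degrees(np.arctan2(c[1],c[2])))
run((0,0),1); run((.15,-.1),1)
E
python3 ana2.py; for a in 40; do python3 gen.py 40 30 7 4; python3 gen.py 160 26 7 1; done
```

```text
0 [-0.3709  0.1497  0.05  ] [-3.11 -0.44  2.59] target 189.6848766412314
1 [-0.3708  0.1489  0.0501] [-3.1  -0.03  2.27] target 180.64029423082525
b (0, 0) all [-3.1  -0.23  2.43] target 185.477762775576
0 [-0.3709  0.1497  0.05  ] [-3.11 -0.59  2.49] target 193.37775631774934
1 [-0.3708  0.1489  0.0501] [-3.1  -0.18  2.17] target 184.6285051537689
b (0.15, -0.1) all [-3.1  -0.38  2.33] target 189.3410015669096
40.0 -> 70.0 [[0, 0.11, 0.1, 0, 0, 0, 5], [0, 0.21, 0.21, 0, 0, 0, 5], [0, 0.31, 0.32, 0, 0, 0, 5], [0, 0.39, 0.45, 0, 0, 0, 5], [0, 0.47, 0.58, 0, 0, 0, 5], [0, 0.54, 0.71, 0, 0, 0, 5], [0, 0.59, 0.85, 0, 0, 0, 5]]
70.0 -> 100.0 [[0, 0.05, 0.14, 0, 0, 0, 5], [0, 0.08, 0.29, 0, 0, 0, 5], [0, 0.11, 0.44, 0, 0, 0, 5], [0, 0.12, 0.58, 0, 0, 0, 5], [0, 0.12, 0.73, 0, 0, 0, 5], [0, 0.11, 0.88, 0, 0, 0, 5], [0, 0.09, 1.03, 0, 0, 0, 5]]
100.0 -> 130.0 [[0, -0.03, 0.15, 0, 0, 0, 5], [0, -0.07, 0.29, 0, 0, 0, 5], [0, -0.13, 0.43, 0, 0, 0, 5], [0, -0.19, 0.57, 0, 0, 0, 5], [0, -0.26, 0.7, 0, 0, 0, 5], [0, -0.35, 0.82, 0, 0, 0, 5], [0, -0.44, 0.94, 0, 0, 0, 5]]
130.0 -> 160.0 [[0, -0.1, 0.11, 0, 0, 0, 5], [0, -0.21, 0.21, 0, 0, 0, 5], [0, -0.32, 0.31, 0, 0, 0, 5], [0, -0.45, 0.39, 0, 0, 0, 5], [0, -0.58, 0.47, 0, 0, 0, 5], [0, -0.71, 0.54, 0, 0, 0, 5], [0, -0.85, 0.59, 0, 0, 0, 5]]
160.0 -> 186.0 [[0, -0.12, 0.04, 0, 0, 0, 5], [0, -0.25, 0.07, 0, 0, 0, 5], [0, -0.38, 0.1, 0, 0, 0, 5], [0, -0.5, 0.11, 0, 0, 0, 5], [0, -0.63, 0.12, 0, 0, 0, 5], [0, -0.76, 0.12, 0, 0, 0, 5], [0, -0.89, 0.11, 0, 0, 0, 5]]
```

Emit:
play_rows --pt "0 0.11 0.1 0 0 0 5" --pt "0 0.21 0.21 0 0 0 5" --pt "0 0.31 0.32 0 0 0 5" --pt "0 0.39 0.45 0 0 0 5" --pt "0 0.47 0.58 0 0 0 5" --pt "0 0.54 0.71 0 0 0 5" --pt "0 0.59 0.85 0 0 0 5"

```text
time_s: 27.1
tcp_pos: [0.6369, 0.048, 0.1667]
ee_rot: [[0.897, -0.441, -0.001], [-0.441, -0.897, -0.001], [-0.0, 0.001, -1.0]]
wrist_force: [-0.2, 2.6, 0.4]
gripper_width: 0.165
```

```bash
python3 st.py
```

```text
t 27.1 out/lat/z [ 0.5501 -0.3239  0.1667] th 72.6 rad 0.0514 F out/lat/z [-1.37 -2.26  0.42] Ft -1.08 Fn -2.03 w 0.165 j [19.0, 25.0, -0.0, 0.0, -65.0, 45.0]
```

Emit:
play_rows --pt "0 0.05 0.14 0 0 0 5" --pt "0 0.08 0.29 0 0 0 5" --pt "0 0.11 0.44 0 0 0 5" --pt "0 0.12 0.58 0 0 0 5" --pt "0 0.12 0.73 0 0 0 5" --pt "0 0.11 0.88 0 0 0 5" --pt "0 0.09 1.03 0 0 0 5"

```text
time_s: 27.8
tcp_pos: [0.6357, 0.0457, 0.1405]
ee_rot: [[0.897, -0.441, -0.002], [-0.441, -0.897, -0.001], [-0.001, 0.002, -1.0]]
wrist_force: [-1.1, -0.8, -0.5]
gripper_width: 0.164
```

```bash
python3 st.py
```

```text
t 27.8 out/lat/z [ 0.5501 -0.3214  0.1405] th 101.8 rad 0.0528 F out/lat/z [-0.64  1.18 -0.48] Ft 0.23 Fn 1.25 w 0.164 j [19.0, 26.0, -2.0, 0.0, -62.0, 45.0]
```

Emit:
play_rows --pt "0 -0.03 0.15 0 0 0 5" --pt "0 -0.07 0.29 0 0 0 5" --pt "0 -0.13 0.43 0 0 0 5" --pt "0 -0.19 0.57 0 0 0 5" --pt "0 -0.26 0.7 0 0 0 5" --pt "0 -0.35 0.82 0 0 0 5" --pt "0 -0.44 0.94 0 0 0 5"

```text
time_s: 28.5
tcp_pos: [0.6408, 0.0557, 0.1166]
ee_rot: [[0.897, -0.441, -0.002], [-0.441, -0.897, -0.001], [-0.001, 0.002, -1.0]]
wrist_force: [-1.3, -4.6, -2.8]
gripper_width: 0.165
```

```bash
python3 st.py
```

```text
t 28.5 out/lat/z [ 0.5502 -0.3325  0.1166] th 130.6 rad 0.0534 F out/lat/z [ 0.86  4.66 -2.8 ] Ft -0.91 Fn 5.36 w 0.165 j [19.0, 28.0, -3.0, 0.0, -59.0, 44.0]
```

Emit:
play_rows --pt "0 -0.1 0.11 0 0 0 5" --pt "0 -0.21 0.21 0 0 0 5" --pt "0 -0.32 0.31 0 0 0 5" --pt "0 -0.45 0.39 0 0 0 5"

```text
time_s: 28.9
tcp_pos: [0.6459, 0.0659, 0.1066]
ee_rot: [[0.897, -0.441, -0.001], [-0.441, -0.897, -0.001], [-0.001, 0.001, -1.0]]
wrist_force: [0.7, -6.5, -4.4]
gripper_width: 0.165
```

```bash
python3 st.py; python3 ana2.py; python3 gen.py 147 6 2 7
```

```text
t 28.9 out/lat/z [ 0.5503 -0.3439  0.1066] th 147.0 rad 0.0533 F out/lat/z [ 3.51  5.49 -4.37] Ft -2.22 Fn 6.66 w 0.165 j [20.0, 29.0, -3.0, 0.0, -58.0, 44.0]
0 [-0.3709  0.1497  0.05  ] [-3.11 -0.44  2.59] target 189.6848766412314
1 [-0.3708  0.1489  0.0501] [-3.07 -0.04  2.35] target 180.86140225671502
b (0, 0) all [-3.1  -0.22  2.45] target 185.1837784938984
0 [-0.3709  0.1497  0.05  ] [-3.11 -0.59  2.49] target 193.37775631774934
1 [-0.3708  0.1489  0.0501] [-3.07 -0.19  2.25] target 184.71359484933942
b (0.15, -0.1) all [-3.1  -0.37  2.35] target 189.00196384716108
147.0 -> 153.0 [[0, -0.09, 0.05, 0, 0, 0, 5], [0, -0.18, 0.1, 0, 0, 0, 5]]
153.0 -> 159.0 [[0, -0.09, 0.05, 0, 0, 0, 5], [0, -0.19, 0.09, 0, 0, 0, 5]]
159.0 -> 165.0 [[0, -0.1, 0.03, 0, 0, 0, 5], [0, -0.2, 0.06, 0, 0, 0, 5]]
165.0 -> 171.0 [[0, -0.1, 0.02, 0, 0, 0, 5], [0, -0.2, 0.04, 0, 0, 0, 5]]
171.0 -> 177.0 [[0, -0.1, 0.01, 0, 0, 0, 5], [0, -0.21, 0.02, 0, 0, 0, 5]]
177.0 -> 183.0 [[0, -0.1, 0.0, 0, 0, 0, 5], [0, -0.21, 0.0, 0, 0, 0, 5]]
183.0 -> 189.0 [[0, -0.1, -0.01, 0, 0, 0, 5], [0, -0.21, -0.02, 0, 0, 0, 5]]
```

Emit:
play_rows --pt "0 -0.1 0.05 0 0 0 5" --pt "0 -0.21 0.11 0 0 0 5" --pt "0 -0.33 0.16 0 0 0 5" --pt "0 -0.45 0.2 0 0 0 5"

```text
time_s: 29.3
tcp_pos: [0.6511, 0.0761, 0.1013]
ee_rot: [[0.897, -0.441, -0.001], [-0.441, -0.897, -0.001], [-0.001, 0.001, -1.0]]
wrist_force: [0.8, -5.1, -6.4]
gripper_width: 0.16
```

```bash
sed -i 's/LAT,Z=.*/LAT,Z=-.3708,.1489/' st.py; python3 st.py; python3 gen.py 161.5 26 9 1
```

```text
t 29.3 out/lat/z [ 0.5504 -0.3554  0.1013] th 162.1 rad 0.0501 F out/lat/z [ 2.95  4.21 -6.41] Ft -2.03 Fn 7.4 w 0.16 j [21.0, 29.0, -2.0, 0.0, -58.0, 43.0]
161.5 -> 187.5 [[0, -0.1, 0.03, 0, 0, 0, 5], [0, -0.19, 0.05, 0, 0, 0, 5], [0, -0.29, 0.07, 0, 0, 0, 5], [0, -0.39, 0.09, 0, 0, 0, 5], [0, -0.49, 0.1, 0, 0, 0, 5], [0, -0.59, 0.1, 0, 0, 0, 5], [0, -0.69, 0.1, 0, 0, 0, 5], [0, -0.8, 0.1, 0, 0, 0, 5], [0, -0.9, 0.09, 0, 0, 0, 5]]
```

Emit:
play_rows --pt "0 -0.1 0.03 0 0 0 5" --pt "0 -0.19 0.05 0 0 0 5" --pt "0 -0.29 0.07 0 0 0 5"

```text
time_s: 29.6
tcp_pos: [0.6544, 0.0828, 0.0994]
ee_rot: [[0.897, -0.442, -0.001], [-0.442, -0.897, -0.0], [-0.0, 0.001, -1.0]]
wrist_force: [0.9, -5.8, -5.5]
gripper_width: 0.161
```

```bash
python3 st.py
```

```text
t 29.6 out/lat/z [ 0.5505 -0.3629  0.0994] th 170.9 rad 0.0501 F out/lat/z [ 3.37  4.81 -5.47] Ft -3.88 Fn 6.16 w 0.161 j [21.0, 30.0, -2.0, 0.0, -58.0, 43.0]
```

Emit:
play_rows --pt "0 -0.1 0.02 0 0 0 5" --pt "0 -0.2 0.03 0 0 0 5" --pt "0 -0.3 0.03 0 0 0 5"

```text
time_s: 29.9
tcp_pos: [0.658, 0.0898, 0.0989]
ee_rot: [[0.897, -0.441, -0.0], [-0.441, -0.897, -0.0], [-0.0, 0.0, -1.0]]
wrist_force: [2.9, -4.0, -7.0]
gripper_width: 0.162
```

```bash
python3 st.py
```

```text
t 29.9 out/lat/z [ 0.5506 -0.3707  0.0989] th 179.9 rad 0.05 F out/lat/z [ 4.38  2.32 -7.04] Ft -2.3 Fn 7.05 w 0.162 j [22.0, 30.0, -1.0, -0.0, -58.0, 42.0]
```

Emit:
play_rows --pt "0 -0.1 0 0 0 0 5" --pt "0 -0.2 0 0 0 0 5"

```text
time_s: 30.1
tcp_pos: [0.6604, 0.0945, 0.0991]
ee_rot: [[0.897, -0.441, 0.001], [-0.441, -0.897, 0.0], [0.0, -0.001, -1.0]]
wrist_force: [3.7, -4.4, -6.2]
gripper_width: 0.167
```

```bash
python3 st.py; python3 ana2.py
```

```text
t 30.1 out/lat/z [ 0.5507 -0.376   0.0991] th -174.1 rad 0.0501 F out/lat/z [ 5.25  2.36 -6.18] Ft -2.98 Fn 5.91 w 0.167 j [22.0, 31.0, -1.0, -0.0, -59.0, 42.0]
0 [-0.3709  0.1497  0.05  ] [-3.11 -0.44  2.59] target 189.6848766412314
1 [-0.3708  0.1489  0.0501] [-3.06 -0.04  2.33] target 180.96396851161052
b (0, 0) all [-3.11 -0.2   2.44] target 184.6815694828265
0 [-0.3709  0.1497  0.05  ] [-3.11 -0.59  2.49] target 193.37775631774934
1 [-0.3708  0.1489  0.0501] [-3.06 -0.19  2.23] target 184.84213840273
b (0.15, -0.1) all [-3.11 -0.35  2.34] target 188.49780064797343
```

Emit:
play_rows --pt "0 0 0 0 0 0 5" --pt "0 0 0 0 0 0 5" --pt "0 0 0 0 0 0 5" --pt "0 0 0 0 0 0 5" --pt "0 0 0 0 0 0 5"

```text
time_s: 30.6
tcp_pos: [0.6606, 0.095, 0.0993]
ee_rot: [[0.897, -0.441, 0.002], [-0.441, -0.897, 0.001], [0.001, -0.002, -1.0]]
wrist_force: [4.7, -2.4, -9.8]
gripper_width: 0.164
```

```bash
python3 - <<'E'
from station import r
import numpy as np,cv2
U=np.array([[.8970,-.4410,0],[-.4410,-.8970,0],[0,0,1]])
L=[]
for i in range(12):
    s=r.sense(); L.append(np.r_[U.T@s["wrist_force"],U.T@s["moment"]]); c=r.capture("scene")
L=np.array(L); print(L.mean(0).round(3),L.std(0).round(3))
q=U.T@s["tcp_pos"]; print(s["time_s"],q.round(4),np.degrees(np.arctan2(q[1]+.3708,q[2]-.1489))%360,s["gripper_width"],np.abs(s["joint_velocities"]).max())
cv2.imwrite("pics/s4.png",cv2.resize(c["pixels"][60:220,200:360,::-1],(560,560)))
E
```

```text
[ 5.204  0.066 -9.662  0.055  1.65  -0.038] [0.358 0.541 0.433 0.032 0.035 0.04 ]
31.15 [ 0.5507 -0.3765  0.0993] 186.56904473648902 0.16048983633374753 0.06549175419287624
```

View pics/s4.png

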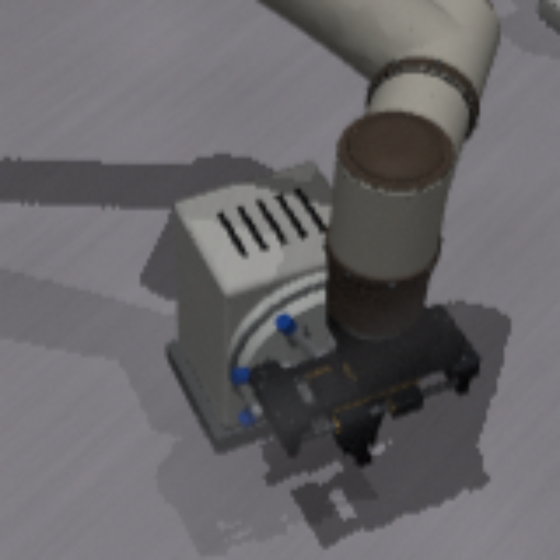

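```bash
sed -i 's/json.dumps(\[s\["time_s"\],\*q,\*g\])/json.dumps([s["time_s"],*q,*g,*(U.T@s["moment"])])/' st.py; sed -i 's/^print("t".*/print(round(s["time_s"],2),th.round(1),g.round(2),(U.T@s["moment"]).round(3),(t@g[1:]).round(2),(n@g[1:]).round(2))/' st.py; cp log.txt log1.txt; : > log.txt; python3 gen.py 186 30 6 12
```

```text
186.0 -> 216.0 [[0, -0.17, -0.03, 0, 0, 0, 5], [0, -0.34, -0.07, 0, 0, 0, 5], [0, -0.51, -0.12, 0, 0, 0, 5], [0, -0.67, -0.19, 0, 0, 0, 5], [0, -0.82, -0.27, 0, 0, 0, 5], [0, -0.97, -0.37, 0, 0, 0, 5]]
216.0 -> 246.0 [[0, -0.14, -0.11, 0, 0, 0, 5], [0, -0.26, -0.23, 0, 0, 0, 5], [0, -0.38, -0.36, 0, 0, 0, 5], [0, -0.48, -0.5, 0, 0, 0, 5], [0, -0.57, -0.65, 0, 0, 0, 5], [0, -0.65, -0.8, 0, 0, 0, 5]]
246.0 -> 276.0 [[0, -0.06, -0.16, 0, 0, 0, 5], [0, -0.11, -0.33, 0, 0, 0, 5], [0, -0.15, -0.5, 0, 0, 0, 5], [0, -0.17, -0.67, 0, 0, 0, 5], [0, -0.17, -0.85, 0, 0, 0, 5], [0, -0.16, -1.02, 0, 0, 0, 5]]
276.0 -> 306.0 [[0, 0.03, -0.17, 0, 0, 0, 5], [0, 0.07, -0.34, 0, 0, 0, 5], [0, 0.12, -0.51, 0, 0, 0, 5], [0, 0.19, -0.67, 0, 0, 0, 5], [0, 0.27, -0.82, 0, 0, 0, 5], [0, 0.37, -0.97, 0, 0, 0, 5]]
306.0 -> 336.0 [[0, 0.11, -0.14, 0, 0, 0, 5], [0, 0.23, -0.26, 0, 0, 0, 5], [0, 0.36, -0.38, 0, 0, 0, 5], [0, 0.5, -0.48, 0, 0, 0, 5], [0, 0.65, -0.57, 0, 0, 0, 5], [0, 0.8, -0.65, 0, 0, 0, 5]]
336.0 -> 366.0 [[0, 0.16, -0.06, 0, 0, 0, 5], [0, 0.33, -0.11, 0, 0, 0, 5], [0, 0.5, -0.15, 0, 0, 0, 5], [0
[... 539 characters left out ...]
 [0, 0.15, 0.5, 0, 0, 0, 5], [0, 0.17, 0.67, 0, 0, 0, 5], [0, 0.17, 0.85, 0, 0, 0, 5], [0, 0.16, 1.02, 0, 0, 0, 5]]
456.0 -> 486.0 [[0, -0.03, 0.17, 0, 0, 0, 5], [0, -0.07, 0.34, 0, 0, 0, 5], [0, -0.12, 0.51, 0, 0, 0, 5], [0, -0.19, 0.67, 0, 0, 0, 5], [0, -0.27, 0.82, 0, 0, 0, 5], [0, -0.37, 0.97, 0, 0, 0, 5]]
486.0 -> 516.0 [[0, -0.11, 0.14, 0, 0, 0, 5], [0, -0.23, 0.26, 0, 0, 0, 5], [0, -0.36, 0.38, 0, 0, 0, 5], [0, -0.5, 0.48, 0, 0, 0, 5], [0, -0.65, 0.57, 0, 0, 0, 5], [0, -0.8, 0.65, 0, 0, 0, 5]]
516.0 -> 546.0 [[0, -0.16, 0.06, 0, 0, 0, 5], [0, -0.33, 0.11, 0, 0, 0, 5], [0, -0.5, 0.15, 0, 0, 0, 5], [0, -0.67, 0.17, 0, 0, 0, 5], [0, -0.85, 0.17, 0, 0, 0, 5], [0, -1.02, 0.16, 0, 0, 0, 5]]
```

Emit:
play_rows --pt "0 -0.17 -0.03 0 0 0 5" --pt "0 -0.34 -0.07 0 0 0 5" --pt "0 -0.51 -0.12 0 0 0 5" --pt "0 -0.67 -0.19 0 0 0 5" --pt "0 -0.82 -0.27 0 0 0 5" --pt "0 -0.97 -0.37 0 0 0 5"

```text
time_s: 31.8
tcp_pos: [0.6717, 0.1168, 0.1091]
ee_rot: [[0.897, -0.441, 0.002], [-0.441, -0.897, 0.001], [0.002, -0.002, -1.0]]
wrist_force: [5.0, -1.8, -7.4]
gripper_width: 0.165
```

```bash
python3 st.py
```

```text
31.8 -142.9 [ 5.33 -0.56 -7.38] [ 0.005  1.64  -0.037] -4.01 6.23
```

Emit:
play_rows --pt "0 -0.14 -0.11 0 0 0 5" --pt "0 -0.26 -0.23 0 0 0 5" --pt "0 -0.38 -0.36 0 0 0 5" --pt "0 -0.48 -0.5 0 0 0 5" --pt "0 -0.57 -0.65 0 0 0 5" --pt "0 -0.65 -0.8 0 0 0 5"

```text
time_s: 32.4
tcp_pos: [0.679, 0.1312, 0.1301]
ee_rot: [[0.898, -0.441, 0.003], [-0.441, -0.898, 0.001], [0.003, -0.002, -1.0]]
wrist_force: [5.1, -4.0, -5.7]
gripper_width: 0.165
```

```bash
python3 st.py
```

```text
32.4 -112.0 [ 6.36  1.3  -5.68] [-0.234  1.614 -0.02 ] -5.75 0.93
```

Emit:
play_rows --pt "0 -0.06 -0.16 0 0 0 5" --pt "0 -0.11 -0.33 0 0 0 5" --pt "0 -0.15 -0.5 0 0 0 5" --pt "0 -0.17 -0.67 0 0 0 5" --pt "0 -0.17 -0.85 0 0 0 5" --pt "0 -0.16 -1.02 0 0 0 5"

```text
time_s: 33.0
tcp_pos: [0.6804, 0.134, 0.1556]
ee_rot: [[0.898, -0.441, 0.002], [-0.441, -0.898, 0.0], [0.002, -0.001, -1.0]]
wrist_force: [4.2, -4.4, -6.4]
gripper_width: 0.164
```

```bash
python3 st.py
```

```text
33.0 -82.3 [ 5.71  2.06 -6.44] [-0.561  1.771 -0.022] -6.1 -2.9
```

Emit:
play_rows --pt "0 0.03 -0.17 0 0 0 5" --pt "0 0.07 -0.34 0 0 0 5" --pt "0 0.12 -0.51 0 0 0 5" --pt "0 0.19 -0.67 0 0 0 5" --pt "0 0.27 -0.82 0 0 0 5" --pt "0 0.37 -0.97 0 0 0 5"

```text
time_s: 33.6
tcp_pos: [0.676, 0.1255, 0.179]
ee_rot: [[0.897, -0.441, 0.001], [-0.441, -0.897, -0.0], [0.001, -0.001, -1.0]]
wrist_force: [3.9, -4.6, -7.6]
gripper_width: 0.161
```

```bash
python3 st.py
```

```text
33.6 -52.9 [ 5.53  2.36 -7.63] [-0.567  1.935 -0.025] -4.66 -6.48
```

Emit:
play_rows --pt "0 0.11 -0.14 0 0 0 5" --pt "0 0.23 -0.26 0 0 0 5" --pt "0 0.36 -0.38 0 0 0 5"

```text
time_s: 33.9
tcp_pos: [0.672, 0.1176, 0.1881]
ee_rot: [[0.897, -0.441, 0.001], [-0.441, -0.897, 0.0], [0.001, -0.001, -1.0]]
wrist_force: [5.0, -4.2, -9.4]
gripper_width: 0.164
```

```bash
python3 st.py; python3 gen.py 321 15 3 6
```

```text
33.9 -38.3 [ 6.33  1.53 -9.37] [-0.442  2.039 -0.031] -4.61 -8.3
321.0 -> 336.0 [[0, 0.14, -0.1, 0, 0, 0, 5], [0, 0.29, -0.19, 0, 0, 0, 5], [0, 0.45, -0.27, 0, 0, 0, 5]]
336.0 -> 351.0 [[0, 0.16, -0.06, 0, 0, 0, 5], [0, 0.33, -0.11, 0, 0, 0, 5], [0, 0.5, -0.15, 0, 0, 0, 5]]
351.0 -> 366.0 [[0, 0.17, -0.02, 0, 0, 0, 5], [0, 0.35, -0.02, 0, 0, 0, 5], [0, 0.52, -0.01, 0, 0, 0, 5]]
366.0 -> 381.0 [[0, 0.17, 0.03, 0, 0, 0, 5], [0, 0.34, 0.07, 0, 0, 0, 5], [0, 0.51, 0.12, 0, 0, 0, 5]]
381.0 -> 396.0 [[0, 0.16, 0.07, 0, 0, 0, 5], [0, 0.31, 0.15, 0, 0, 0, 5], [0, 0.46, 0.25, 0, 0, 0, 5]]
396.0 -> 411.0 [[0, 0.14, 0.11, 0, 0, 0, 5], [0, 0.26, 0.23, 0, 0, 0, 5], [0, 0.38, 0.36, 0, 0, 0, 5]]
```

Emit:
play_rows --pt "0 0.14 -0.1 0 0 0 5" --pt "0 0.29 -0.19 0 0 0 5" --pt "0 0.45 -0.27 0 0 0 5"

```text
time_s: 34.2
tcp_pos: [0.6672, 0.108, 0.1946]
ee_rot: [[0.897, -0.441, 0.002], [-0.441, -0.897, 0.001], [0.001, -0.002, -1.0]]
wrist_force: [5.6, -2.7, -8.8]
gripper_width: 0.16
```

```bash
python3 st.py
```

```text
34.2 -24.0 [ 6.23 -0.09 -8.82] [0.091 1.879 0.002] -3.67 -8.02
```

Emit:
play_rows --pt "0 0.16 -0.06 0 0 0 5" --pt "0 0.33 -0.11 0 0 0 5" --pt "0 0.5 -0.15 0 0 0 5"

```text
time_s: 34.5
tcp_pos: [0.6619, 0.0975, 0.1983]
ee_rot: [[0.897, -0.441, 0.002], [-0.441, -0.897, 0.002], [0.001, -0.003, -1.0]]
wrist_force: [6.4, -0.4, -10.1]
gripper_width: 0.163
```

```bash
python3 st.py
```

```text
34.5 -9.8 [  5.87  -2.45 -10.13] [ 0.563  1.726 -0.025] -4.14 -9.56
```

Emit:
play_rows --pt "0 0.17 -0.02 0 0 0 5" --pt "0 0.35 -0.02 0 0 0 5" --pt "0 0.52 -0.01 0 0 0 5"

```text
time_s: 34.8
tcp_pos: [0.6564, 0.0866, 0.1988]
ee_rot: [[0.898, -0.441, 0.003], [-0.441, -0.898, 0.004], [0.002, -0.005, -1.0]]
wrist_force: [5.8, 1.4, -9.1]
gripper_width: 0.162
```

```bash
python3 st.py
```

```text
34.8 4.1 [ 4.55 -3.81 -9.08] [ 1.063  1.313 -0.032] -3.14 -9.33
```

Emit:
play_rows --pt "0 0.17 0.03 0 0 0 5" --pt "0 0.34 0.07 0 0 0 5" --pt "0 0.51 0.12 0 0 0 5"

```text
time_s: 35.1
tcp_pos: [0.651, 0.0759, 0.1964]
ee_rot: [[0.898, -0.44, 0.005], [-0.44, -0.898, 0.005], [0.002, -0.006, -1.0]]
wrist_force: [4.4, 3.1, -6.9]
gripper_width: 0.164
```

```bash
python3 st.py
```

```text
35.1 18.2 [ 2.53 -4.73 -6.86] [ 1.427  0.904 -0.041] -2.36 -7.99
```

Emit:
play_rows --pt "0 0.16 0.07 0 0 0 5" --pt "0 0.31 0.15 0 0 0 5" --pt "0 0.46 0.25 0 0 0 5"

```text
time_s: 35.4
tcp_pos: [0.6459, 0.0657, 0.191]
ee_rot: [[0.898, -0.44, 0.005], [-0.44, -0.898, 0.004], [0.003, -0.006, -1.0]]
wrist_force: [3.8, 4.3, -3.5]
gripper_width: 0.162
```

```bash
python3 st.py
```

```text
35.4 32.7 [ 1.52 -5.55 -3.54] [ 1.537  0.341 -0.011] -2.76 -5.97
```

Emit:
play_rows --pt "0 0.14 0.11 0 0 0 5" --pt "0 0.26 0.23 0 0 0 5" --pt "0 0.38 0.36 0 0 0 5" --pt "0 0.48 0.5 0 0 0 5" --pt "0 0.57 0.65 0 0 0 5" --pt "0 0.65 0.8 0 0 0 5"

```text
time_s: 36.0
tcp_pos: [0.6377, 0.0495, 0.1708]
ee_rot: [[0.898, -0.44, 0.002], [-0.44, -0.898, 0.002], [0.001, -0.003, -1.0]]
wrist_force: [2.4, 5.5, -2.2]
gripper_width: 0.162
```

```bash
python3 st.py
```

```text
36.0 64.1 [-0.32 -5.99 -2.22] [ 1.622 -0.215 -0.079] -0.61 -6.36
```

Emit:
play_rows --pt "0 0.06 0.16 0 0 0 5" --pt "0 0.11 0.33 0 0 0 5" --pt "0 0.15 0.5 0 0 0 5" --pt "0 0.17 0.67 0 0 0 5" --pt "0 0.17 0.85 0 0 0 5" --pt "0 0.16 1.02 0 0 0 5"

```text
time_s: 36.6
tcp_pos: [0.6355, 0.045, 0.145]
ee_rot: [[0.898, -0.441, 0.0], [-0.441, -0.898, 0.0], [0.0, -0.0, -1.0]]
wrist_force: [1.4, 4.5, 1.1]
gripper_width: 0.165
```

```bash
python3 st.py
```

```text
36.6 94.4 [-0.68 -4.66  1.11] [ 1.35  -0.696 -0.036] -0.75 -4.73
```

Emit:
play_rows --pt "0 -0.03 0.17 0 0 0 5" --pt "0 -0.07 0.34 0 0 0 5" --pt "0 -0.12 0.51 0 0 0 5" --pt "0 -0.19 0.67 0 0 0 5" --pt "0 -0.27 0.82 0 0 0 5" --pt "0 -0.37 0.97 0 0 0 5"

```text
time_s: 37.2
tcp_pos: [0.6394, 0.0528, 0.1202]
ee_rot: [[0.897, -0.441, -0.001], [-0.441, -0.897, -0.001], [-0.0, 0.001, -1.0]]
wrist_force: [-2.2, 2.2, 2.6]
gripper_width: 0.161
```

```bash
python3 st.py; python3 gen.py 486 15 3 4
```

```text
37.2 124.7 [-2.95 -1.01  2.56] [ 0.496 -0.611 -0.044] -1.53 -2.29
486.0 -> 501.0 [[0, -0.11, 0.14, 0, 0, 0, 5], [0, -0.23, 0.26, 0, 0, 0, 5], [0, -0.36, 0.38, 0, 0, 0, 5]]
501.0 -> 516.0 [[0, -0.14, 0.1, 0, 0, 0, 5], [0, -0.29, 0.19, 0, 0, 0, 5], [0, -0.45, 0.27, 0, 0, 0, 5]]
516.0 -> 531.0 [[0, -0.16, 0.06, 0, 0, 0, 5], [0, -0.33, 0.11, 0, 0, 0, 5], [0, -0.5, 0.15, 0, 0, 0, 5]]
531.0 -> 546.0 [[0, -0.17, 0.02, 0, 0, 0, 5], [0, -0.35, 0.02, 0, 0, 0, 5], [0, -0.52, 0.01, 0, 0, 0, 5]]
```

Emit:
play_rows --pt "0 -0.11 0.14 0 0 0 5" --pt "0 -0.23 0.26 0 0 0 5" --pt "0 -0.36 0.38 0 0 0 5"

```text
time_s: 37.5
tcp_pos: [0.6434, 0.0607, 0.1105]
ee_rot: [[0.897, -0.441, -0.001], [-0.441, -0.897, -0.001], [-0.0, 0.001, -1.0]]
wrist_force: [-1.4, 0.2, 1.8]
gripper_width: 0.162
```

```bash
python3 st.py
```

```text
37.5 139.6 [-1.33  0.38  1.84] [-0.153 -0.315  0.011] -1.48 -1.16
```

Emit:
play_rows --pt "0 -0.14 0.1 0 0 0 5" --pt "0 -0.29 0.19 0 0 0 5" --pt "0 -0.45 0.27 0 0 0 5"

```text
time_s: 37.8
tcp_pos: [0.6483, 0.0707, 0.1034]
ee_rot: [[0.897, -0.441, -0.001], [-0.441, -0.897, -0.001], [-0.001, 0.002, -1.0]]
wrist_force: [0.1, -5.0, -1.7]
gripper_width: 0.165
```

```bash
python3 st.py
```

```text
37.8 154.7 [ 2.34  4.47 -1.66] [-0.897  0.444  0.034] -3.33 3.42
```

Emit:
play_rows --pt "0 -0.16 0.06 0 0 0 5" --pt "0 -0.33 0.11 0 0 0 5" --pt "0 -0.5 0.15 0 0 0 5"

```text
time_s: 38.1
tcp_pos: [0.6541, 0.0821, 0.0994]
ee_rot: [[0.897, -0.441, -0.001], [-0.441, -0.897, -0.001], [-0.0, 0.001, -1.0]]
wrist_force: [1.6, -4.2, -4.8]
gripper_width: 0.162
```

```bash
python3 st.py
```

```text
38.1 170.0 [ 3.31  3.06 -4.77] [-1.009  1.119 -0.048] -2.19 5.23
```

Emit:
play_rows --pt "0 -0.17 0.02 0 0 0 5" --pt "0 -0.35 0.02 0 0 0 5" --pt "0 -0.52 0.01 0 0 0 5"

```text
time_s: 38.4
tcp_pos: [0.6601, 0.094, 0.099]
ee_rot: [[0.897, -0.442, -0.0], [-0.442, -0.897, -0.001], [-0.0, 0.001, -1.0]]
wrist_force: [2.3, -5.3, -4.8]
gripper_width: 0.164
```

```bash
python3 st.py
cat > ana3.py <<'E'
import numpy as np,json
from scipy.optimize import least_squares
D1=np.array([json.loads(l) for l in open("log1.txt")]); D1=D1[D1[:,0]>6]
D=np.array([json.loads(l) for l in open("log.txt")])
M=D[:,7]; FL,FZ=D[:,5],D[:,6]
c=np.polyfit(FL,M,1); h=np.linalg.lstsq(FL[:,None],M,rcond=None)[0][0]
print("lever",c.round(3),h.round(3),"rms M",(M-h*FL).std().round(3))
segs=[D1[D1[:,0]<17],D1[D1[:,0]>17],D]
cs=[]
for d in segs:
    o=least_squares(lambda p:np.hypot(d[:,2]-p[0],d[:,3]-p[1])-.05,[-.371,.149]).x; cs.append(o)
print(np.round(cs,4).tolist())
for lev in(-.24,-.27,h,-.30):
  out=[]
  for use in("seg3","all"):
    G=[];y=[];w=[]
    for k,d in enumerate(segs):
        if use=="seg3" and k<2: continue
        th=np.arctan2(d[:,2]-cs[k][0],d[:,3]-cs[k][1]); C,S=np.cos(th),np.sin(th)
        if k==2:
            fl0,s_l=M/lev,.03/abs(lev)
            fl=(fl0/s_l**2+d[:,5]/.25)/(1/s_l**2+4); s=np.sqrt((C**2)/(1/s_l**2+4)+S**2*.25)
        else: fl=d[:,5]; s=.5*np.ones_like(th)
        s=np.sqrt(s**2+.15**2)
        ft=fl*C-d[:,6]*S; G.append(np.c_[np.ones_like(th),C,S]);y.append(ft);w.append(1/s)
    G=np.vstack(G);y=np.hstack(y);w=np.hstack(w)
    q=np.linalg.lstsq(G*w[:,None],y*w,rcond=None)[0]; cov=np.linalg.inv((G*w[:,None]).T@(G*w[:,None]))
    e=(y-G@q)*w
    print("lev",round(lev,3),use,q.round(2),"target",round(180-np.degrees(np.arctan2(q[1],q[2])),1),"+-",np.degrees(np.sqrt(cov[1,1])/np.hypot(q[1],q[2])).round(1),"chi",e.std().round(2))
E
python3 ana3.py
```

```text
38.4 -174.7 [ 4.4   3.73 -4.82] [-9.17e-01  1.36e+00 -1.00e-03] -4.15 4.46
lever [-0.268  0.041] -0.27 rms M 0.122
[[-0.3709, 0.1497], [-0.3707, 0.1489], [-0.3706, 0.1488]]
lev -0.24 seg3 [-3.64 -0.07  2.03] target 181.9 +- 2.3 chi 1.55
lev -0.24 all [-3.4  -0.15  2.31] target 183.6 +- 1.6 chi 1.5
lev -0.27 seg3 [-3.37 -0.04  2.25] target 181.0 +- 2.0 chi 1.02
lev -0.27 all [-3.25 -0.11  2.38] target 182.7 +- 1.5 chi 1.23
lev -0.27 seg3 [-3.37 -0.04  2.25] target 181.0 +- 2.0 chi 1.02
lev -0.27 all [-3.25 -0.11  2.38] target 182.7 +- 1.5 chi 1.23
lev -0.3 seg3 [-3.14 -0.02  2.44] target 180.5 +- 1.8 chi 0.76
lev -0.3 all [-3.12 -0.08  2.44] target 181.9 +- 1.5 chi 1.13
```

Emit:
play_rows --pt "0 0.05 0 0 0 0 5" --pt "0 0.1 0 0 0 0 5" --pt "0 0.13 0 0 0 0 5" --pt "0 0.13 0 0 0 0 5" --pt "0 0.13 0 0 0 0 5" --pt "0 0.13 0 0 0 0 5" --pt "0 0.13 0 0 0 0 5" --pt "0 0.13 0 0 0 0 5"

```text
time_s: 39.2
tcp_pos: [0.6595, 0.0928, 0.0991]
ee_rot: [[0.897, -0.441, 0.003], [-0.441, -0.897, 0.003], [0.001, -0.003, -1.0]]
wrist_force: [5.7, 0.4, -10.0]
gripper_width: 0.165
```

```bash
python3 - <<'E'
from station import r
import numpy as np,cv2
U=np.array([[.8970,-.4410,0],[-.4410,-.8970,0],[0,0,1]])
L=[]
for i in range(8):
    s=r.sense(); q=U.T@s["tcp_pos"]; L.append(np.r_[U.T@s["wrist_force"],np.degrees(np.arctan2(q[1]+.3707,q[2]-.1489))%360,q]); c=r.capture(("scene","top")[i%2])
    cv2.imwrite(f"pics/fin{i%2}.png",c["pixels"][:,:,::-1])
print(np.array(L).round(4)[[0,3,7]], s["time_s"],s["gripper_width"],np.abs(s["joint_velocities"]).max())
E
```

```text
[[ 4.913700e+00 -2.879600e+00 -1.004070e+01  1.838534e+02  5.507000e-01
  -3.741000e-01  9.910000e-02]
 [ 4.550900e+00 -3.069200e+00 -8.711400e+00  1.838361e+02  5.507000e-01
  -3.740000e-01  9.910000e-02]
 [ 4.550500e+00 -2.867600e+00 -9.293900e+00  1.838569e+02  5.507000e-01
  -3.741000e-01  9.910000e-02]] 39.55 0.1622853249786103 0.16279067381250786
```

View pics/fin1.png

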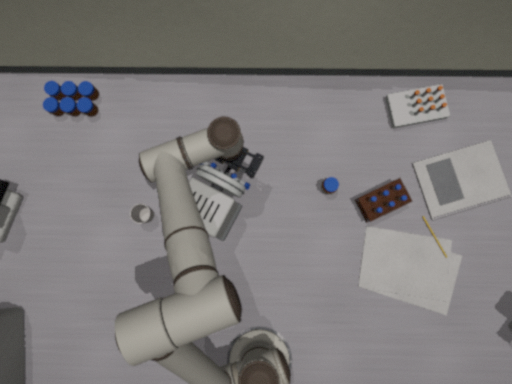

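The top view shows the jar at (330,186), the rack at (384,200) and the beaker at (142,214), all where they started. The gripper is holding the handle at about (243,160), and it is at rest.

```bash
python3 -c "
from station import r
print(r.finish_job())"
```

```text
the job is handed in; nothing more can be done
None
```

I gripped the crank handle and turned the wheel nearly three turns, all in one direction. After the first turn I let go once at rest for about 2 s to check the force sensor's zero, then gripped again.

**Where the heavy side is:** the push along the circle fits about 3.1 N of steady friction plus a swing of about 2.4 N. That puts the heavy side down when the handle is about 183° from the top, give or take 2 to 4°. The checks did not fully agree:
- **First turn:** about 190°, from forces alone.
- **Second turn:** about 181°, from forces alone.
- **Third turn:** about 181°, using the wrist moment as well.
- **Force zero offset:** the small zero offset I measured could move the result up by about 4°.

**Final state:** I went about 2° past the target, so I turned back slightly. When I handed in at about 39.6 s, the handle was at 183.9°, held and at rest. The wrist force was about 11 N, mostly the arm pressing the handle slightly up towards the axle. The last top view shows the jar, rack and beaker where they started.

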